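# Lock up the fruit knives after the cooking session

## Robot

A 6-joint arm with a two-finger parallel gripper is mounted at the origin on the work surface. World frame = base frame: x ahead of the robot, y to its left, z up, the work surface at z = 0. Lengths are in m, angles in rad, forces in N, time in s.
With the tool pointing down it reaches from about 0.375 to 0.825 m from the base axis. Payload 5.5 kg.
Tool frame: the origin (TCP) lies at the very end of the fingers, on their centre line; the grasp point (between the pads) lies 19 mm behind it (ctrl.grip_point_offset is the z of the grasp point in the tool frame, in m); z points along the fingers, y is the direction in which the jaws open and shut (so a half turn about z gives the same grasp; the last joint's range is limited). The gripper opens to 85 mm and grips with 20 to 120 N. Pads are 22 mm wide; open, the fingers measure 114 mm over their backs; the gripper's body (76 mm by 85 mm) begins 54 mm behind the grasp point. The pads swing forward as they close: fully open they stand 13 mm farther back than shut.
Start: joints at [-1.223, 0.314, -0.047, 1.21, 0, 1.571], TCP at [0.204, -0.564, 0.231] pointing down, gripper open.
Joint ranges: [-2.67, 2.67], [-0.69, 1.73], [-1.03, 1.25], [-2.08, 2.16], [-1.42, 1.45], [-3.14, 3.14]. Speed limits (rad/s): [2.39, 2.39, 3.01, 3.14, 3.14, 3.14].

## Interface

Orientations are given as a unit quaternion [x, y, z, w].
In Python, from bench import ctrl, get_image, camera_params, regions_of gives the robot as it stands. The module is installed in compiled form; this text tells all that it offers.
- The arm moves only by the tool servo_tool, never from a script. Its argument "deltas" is a list of rows, each an object with "delta_pos": the shift along the tool's x, y, z in units of 30 mm (1.0 is 30 mm), a list of three; "rot": the turn, a rotation vector about the tool's x, y, z in degrees, a list of three; "hand": the closure in counts, from 0 (fully open) to 255 (shut). In form: [{"delta_pos": [tx, ty, tz], "rot": [ax, ay, az], "hand": hand}, ...]. A call has 1 to 5 rows; each row shifts and turns the commanded pose from where the row before left it, along the tool's axes as they then stand; what a row does not reach is not made up. A row lasts 1/12 s, in which the tool goes at most 41.7 mm and 7.16 degrees, less where a joint would pass 70% of its speed; a pose out of reach is approached as far as the arm can. A call is refused whole if a number of a shift passes 1 or a number of a turn 7.16, either way. A call with a gripper value outside its range is refused whole. The fingers move at their own pace and stop on an object; the grip force is fixed at half the most. Time passes only in rows, so rows that do not move let the fingers close. It gives the time, the measured TCP pose, the force and the opening at its end, in the units of the state.
- ctrl.get_state(): the state, without advancing time (a new reading comes with each control period).
- get_image(name): name is "side" or "top" or "wrist"; returns the picture (420x560x3 uint8, blue, green, red); there is no depth.
- camera_params(name): a dict with "camera_matrix" (3x3 intrinsics, pixels), "k1" (the pictures are not rectified: a ray, as slopes to the right and down, at radius r is drawn at 1 + k1 r^2 times it, then the intrinsics apply), "world_from_camera" (4x4, takes a point from camera to world coordinates). Camera axes: x right, y down, z forward; pixel columns grow to the right and rows downward; lengths in m; the calibration is good to about 2 mm. A picture is of the moment at which its call begins: read the wrist's pose just before it. camera_params takes no time and is no camera call; for the wrist camera it gives the pose at the moment of the call.
- ctrl.job_done(): hands the job in, once; it reports no verdict.
Trained networks look in the newest picture that a camera, given by its name, has taken for a name from the list of things; names that differ only in an ending like _2 or _b are one class to them, and where a whole thing is asked for, a point or a joint stands for the part that bears it (a point fixed in the world has none). Each returns a list of dicts, best first, with "conf" (0 to 1); they miss things now and then, are a little off and sometimes report something else, mostly with a low value. They report only what shows in the picture. A call takes as long as a camera call. They do not tell look-alikes from the thing itself.
- regions_of(thing, camera): "region" (420x560 bool, what is visible of it) and "rect" ([left, top, width, height] in pixels, round what is visible of it).
The state is a dict: "time": time; "joints": joint angles; "joint_vel": joint speeds; "joint_efforts": joint torques, N m; "tool_pos": TCP position; "tcp_rot": TCP orientation; "contact_force": force on the tool from outside, world axes, zero at the start; "torque": the same for the moment, N m; "opening": opening from 0.0 (shut) to 1.0 (fully open).
Only numpy, scipy, OpenCV 4.12 (cv2) and the standard library are available. Lean on these libraries where they do the work, as an engineer would, in place of code of your own. Each camera call takes 0.05 s, during which the arm holds its last target. There are 200 camera calls.

## Task

Lock the fruit knives away: roll the safe's three thumbwheels to the code 3-2-4 (near, middle, far wheel as seen from the robot, figures facing straight up), slide the cover open to its stop, and lay every folding knife from the lazy Susan flat on the floor of the compartment. Then slide the cover fully shut and only after that roll the near wheel to 1, leaving the other two wheels on their figures. Leave the spice jar standing on the lazy Susan and do not shift the mug.

Things in the scene. Friction and masses are not known exactly. Their poses are not given: they have to be found in the camera images.
- safe: blue knife safe fixed on the table, 210 mm (its x) by 346 mm (its y, from -166 to +180), origin on the table surface; stands left or right of the robot, its y axis within 0.2 rad of world y. At its -y end the knife compartment with sliding cover; at its +y end (y 24..180) the lock housing, flat top 94 mm high, with a row of three thumbwheels along x: near, middle, far from the robot
- bay (a point): middle of the compartment's opening, on its inner floor, 6 mm above the table (safe x 0, y -87). Compartment inside: safe x -98..+98, y -160..+24; rim 56 mm high at the x sides, 47 mm at the -y end. With the cover open the opening is x -98..+98, y -160..-20
- wheel_near (a joint): thumbwheel nearest the robot, 90 mm diameter, 24 mm thick, flat sides, axle along the safe's x. Angle in rad: 0 = figure 1 faces straight up, 1.047 more for each next figure up to 6; stops 0.3 rad beyond 1 and 6. Grows as the wheel's top moves towards the safe's -y. No detents; turns with 1.5 N at the rim. Rim tiles: 1 white, 2 yellow, 3 green, 4 orange, 5 red, 6 grey
- wheel_middle (a joint): thumbwheel in the middle, 90 mm diameter, 24 mm thick, flat sides, axle along the safe's x. Angle in rad: 0 = figure 1 faces straight up, 1.047 more for each next figure up to 6; stops 0.3 rad beyond 1 and 6. Grows as the wheel's top moves towards the safe's -y. No detents; turns with 1.5 N at the rim. Rim tiles: 1 white, 2 yellow, 3 green, 4 orange, 5 red, 6 grey
- wheel_far (a joint): thumbwheel farthest from the robot, 90 mm diameter, 24 mm thick, flat sides, axle along the safe's x. Angle in rad: 0 = figure 1 faces straight up, 1.047 more for each next figure up to 6; stops 0.3 rad beyond 1 and 6. Grows as the wheel's top moves towards the safe's -y. No detents; turns with 1.5 N at the rim. Rim tiles: 1 white, 2 yellow, 3 green, 4 orange, 5 red, 6 grey
- axle_near (a point): centre of the near wheel, 100 mm above the table (safe x -75, y +102); the wheel's top is 145 mm high. Wheels are 75 mm apart, 51 mm free between them
- axle_middle (a point): centre of the middle wheel (safe x 0, y +102), 100 mm above the table
- axle_far (a point): centre of the far wheel (safe x +75, y +102), 100 mm above the table
- cover (a joint): sliding cover of the compartment, 6 mm aluminium plate with its top 54 mm above the table; value in m: 0 = fully shut, grows as it slides along the safe's +y under the lock housing, 0.146 = open stop. Slides with about 2 N and stays where left
- cover_grip (a point): a point in the cover's black grip post, 20 by 20 mm and 34 mm tall, standing on the cover (from 54 to 88 mm above the table); this point is 72 mm above the table, on the post's axis. When open the post's axis is 32 mm from the housing's face
- susan: lazy Susan (turntable) base, origin on the table under its centre; its round wooden platter, 300 mm diameter, top 40 mm above the table, spins freely about the vertical. It stands on the other side of the robot from the safe
- jar_c (a point): centre of a spice jar (52 mm diameter, 60 mm high, red cap) standing upright at the platter's middle; it stays there
- knife1_c (a point): centre of the red closed folding fruit knife, 120 mm (its x) by 24 mm (y) by 26 mm (z, up), about 80 g, steel end caps; lies flat on the platter. Absent in some starts
- knife2_c (a point): centre of the green closed folding fruit knife, 120 mm (its x) by 24 mm (y) by 26 mm (z, up), about 80 g, steel end caps; lies flat on the platter. Absent in some starts
- knife3_c (a point): centre of the orange closed folding fruit knife, 120 mm (its x) by 24 mm (y) by 26 mm (z, up), about 80 g, steel end caps; lies flat on the platter. Absent in some starts
- knife4_c (a point): centre of the yellow closed folding fruit knife, 120 mm (its x) by 24 mm (y) by 26 mm (z, up), about 80 g, steel end caps; lies flat on the platter. Absent in some starts
- mug: blue mug, 72 mm across, 85 mm high; origin at its foot; bystander, leave it where it is
Not all that is in view belongs to the job. Of the things that look like the part that bears knife2_c, the larger one is meant. What is shaped like the part that bears knife3_c but purple is not meant.

How it is judged:
By the outcome, as a careful person would: the job done as asked, in the order asked, and still so for the second after the job is handed in, with the robot touching nothing.
Of knife1, knife2, knife3, knife4 only 2 to 3 are there at a start; the rules pass over those that are not, and their reading is None.
At some moment in a run one of knife1, knife2, knife3, knife4 may be knocked a few centimetres aside while the robot is not near it.
Once in a run the grip may slacken for a moment while it holds something.
It also fails if it takes over 210 s, if anything falls off the work surface, if the arm or the gripper's body presses on something with over 40 N, if the wrist force passes 120 N, or if a joint passes its speed limit or range.

## Working session

There is one attempt and no reset: what is moved stays moved. The work goes in short steps, Python scripts to look and compute and a tool call to move; the robot and the scene stay as the last step left them, time stands still between calls to the robot, and variables do not carry over. Pictures are saved under pics/ and viewed, about 12 in all and at most 16, crops included, and the job is handed in when it is done.

Besides the shell and the picture viewer there is one more tool, called by a JSON object that holds its "name" and its "arguments". servo_tool: Moves the arm, as the interface text tells. Its arguments: {"type":"object","properties":{"deltas":{"type":"array","items":{"type":"object","properties":{"delta_pos":{"type":"array","items":{"type":"number"}},"rot":{"type":"array","items":{"type":"number"}},"hand":{"type":"number"}}}}},"required":["deltas"]}

```bash
mkdir -p pics; cat > h.py <<'E'
import numpy as np, cv2
from bench import ctrl, get_image, camera_params, regions_of
from scipy.spatial.transform import Rotation as R
def px2w(uv,cam,z,P=None):
    P=P or camera_params(cam); K=np.array(P["camera_matrix"]); T=np.array(P["world_from_camera"])
    d=np.array([(uv[0]-K[0,2])/K[0,0],(uv[1]-K[1,2])/K[1,1]]); s=d.copy()
    for _ in range(20): s=d/(1+P["k1"]*(s@s))
    r=T[:3,:3]@np.array([s[0],s[1],1]); o=T[:3,3]
    return o+r*(z-o[2])/r[2]
def w2px(p,cam,P=None):
    P=P or camera_params(cam); K=np.array(P["camera_matrix"]); T=np.array(P["world_from_camera"])
    c=T[:3,:3].T@(np.array(p)-T[:3,3]); s=c[:2]/c[2]; s=s*(1+P["k1"]*(s@s))
    return np.array([K[0,0]*s[0]+K[0,2],K[1,1]*s[1]+K[1,2]])
E
python3 - <<'E'
from h import *
a=get_image("top");b=get_image("side")
cv2.imwrite("pics/top.png",a);cv2.imwrite("pics/side.png",b)
print(ctrl.get_state())
for c in("top","side"):
    P=camera_params(c);print(c,P)
for n in["safe","susan","mug","knife1_c","knife2_c","knife3_c","knife4_c","cover_grip","wheel_near"]:
    print(n,[(round(r["conf"],2),r["rect"]) for r in regions_of(n,"top")])
E
```

```text
{'time': 0.1, 'joints': array([-1.22299004e+00,  3.14125874e-01, -4.79488050e-02,  1.21019251e+00,
       -7.90380981e-06,  1.57082009e+00]), 'joint_vel': array([-0.00017791, -0.00206294,  0.00092876, -0.00059792, -0.00194404,
       -0.00157988]), 'joint_efforts': array([ 6.40498956e-05, -5.40768635e+01,  3.40540195e+01,  1.12056127e-02,
        1.60391636e-05, -5.33729093e-06]), 'tool_pos': array([ 0.20432913, -0.56360511,  0.2305517 ]), 'tcp_rot': array([ 9.84918708e-01,  1.73016179e-01, -1.31150918e-04, -7.23652626e-04]), 'contact_force': array([-0.54732777,  0.20077475,  0.24790467]), 'torque': array([ 0.01702559,  0.06055241, -0.04370534]), 'opening': 0.9999254727404069}
top {'camera_matrix': array([[394.70267827,   0.        , 278.99842325],
       [  0.        , 394.70267827, 208.42305392],
       [  0.        ,   0.        ,   1.        ]]), 'k1': -0.019241959669168508, 'world_from_camera': array([[-1.98362158e-02, -9.96191198e-01,  8.49094958e-02,
         4.00523045e-01],
       [-9.99803225e-01,  1.97806540e-02, -1.49570000e-03,
        -7.48423151e-02],
       [-1.895621
[... 411 characters left out ...]
267,  0.31092599,  0.06998592],
       [-0.39129115,  0.54664576, -0.74031726,  0.92006451],
       [ 0.00595719, -0.80293781, -0.59603304,  0.90120524],
       [ 0.        ,  0.        ,  0.        ,  1.        ]])}
safe [(0.59, [114.2, 171.8, 122.1, 73.8])]
susan [(0.63, [281.7, 146.4, 100.9, 98.2])]
mug []
knife1_c [(0.57, [317.1, 146.2, 16.6, 37.9])]
knife2_c [(0.69, [319.9, 276.5, 27.0, 15.1]), (0.56, [295.5, 182.6, 15.5, 39.9])]
knife3_c [(0.86, [333.4, 205.4, 15.4, 39.2]), (0.65, [405.0, 153.9, 31.9, 29.6]), (0.53, [167.5, 173.5, 65.8, 65.4]), (0.43, [284.0, 150.8, 96.0, 93.9])]
knife4_c []
cover_grip [(0.61, [171.5, 173.0, 63.9, 65.7])]
wheel_near [(0.54, [124.3, 227.8, 27.8, 11.5])]
```

```bash
python3 - <<'E'
import cv2
a=cv2.imread("pics/top.png");b=cv2.imread("pics/side.png")
cv2.imwrite("pics/t2.png",cv2.resize(a[120:320,90:460],(800,432),interpolation=cv2.INTER_CUBIC))
E
```

```text
(no output)
```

View pics/t2.png

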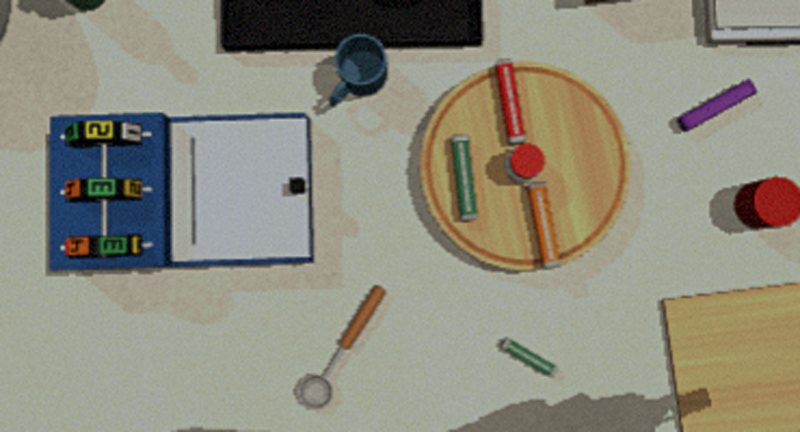

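View pics/side.png

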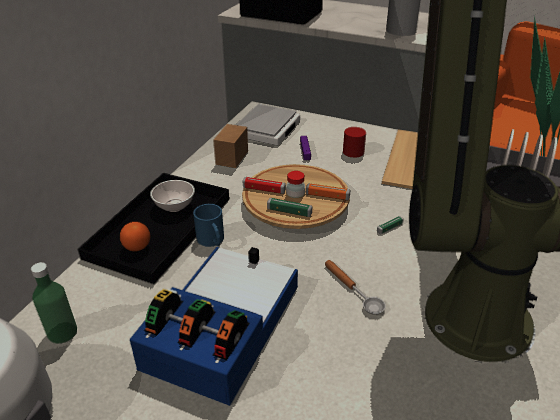

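The top view shows red (crop 511,102), green (464,178) and orange (541,225) knives on the platter, with the jar at (526,160) and the mug at (361,65). Two look-alikes lie on the table: a small green one (526,357) and a purple one (717,105). The meant green knife is the larger one on the platter. The safe is on the left, and its wheels read roughly 3, 3, 2. Next I fit the safe pose and the knife poses.

```bash
cat > fit.py <<'E'
from h import *
from scipy.optimize import minimize
a=cv2.imread("pics/top.png"); P=camera_params("top"); hsv=cv2.cvtColor(a,cv2.COLOR_BGR2HSV)
S=4
def hull(p):
    x,y,t=p; c,s=np.cos(t),np.sin(t); m=np.zeros((420*2,560*2),np.uint8)
    for y0,y1,h in((24,180,94),(-166,30,56)):
        q=[w2px([x+c*X/1e3-s*Y/1e3,y+s*X/1e3+c*Y/1e3,Z/1e3],"top",P) for X in(-105,105) for Y in(y0,y1) for Z in(0,h)]
        cv2.fillConvexPoly(m,cv2.convexHull(np.round((np.array(q)*2+.5)*16).astype(np.int32)),1,shift=4)
    return m
b=((hsv[...,0]>100)&(hsv[...,0]<125)&(hsv[...,1]>120)).astype(np.uint8); b[:,:100]=0;b[:,240:]=0;b[:165]=0;b[250:]=0
n,l,st,_=cv2.connectedComponentsWithStats(b); k=1+np.argmax(st[1:,4]); 
pts=np.argwhere(l==k)[:,::-1]; print(st[k])
m=np.zeros((840,1120),np.uint8); cv2.fillConvexPoly(m,cv2.convexHull((np.vstack([pts*2,pts*2+1])).astype(np.int32)),1)
f=lambda p:np.sum(hull(p)!=m)
best=None
for t in(-.1,0,.1):
    r=minimize(f,[.42,.24,t],method="Nelder-Mead",options=dict(initial_simplex=[[.42,.24,t],[.44,.24,t],[.42,.26,t],[.42,.24,t+.06]],xatol=1e-4,fatol=1))
    if best is None or r.fun<best.fun:best=r
print("safe",best.x,best.fun,m.sum()); p=best.x
c,s=np.cos(p[2]),np.sin(p[2]); W=lambda X,Y,Z:np.array([p[0]+c*X/1e3-s*Y/1e3,p[1]+s*X/1e3+c*Y/1e3,Z/1e3])
for n,q in dict(near=(-75,102,100),mid=(0,102,100),far=(75,102,100),bay=(0,-87,6),post=(0,-154,88)).items(): print(n,W(*q).round(4),w2px(W(*q),"top",P).round(1))
for n,lo,hi in(("red",(170,100,90),(180,255,255)),("red0",(0,150,90),(5,255,255)),("green",(60,80,30),(90,255,255)),("orange",(5,190,100),(16,255,255))):
    k=cv2.inRange(hsv,lo,hi); k[:,:280]=0;k[:,385:]=0;k[:145]=0;k[250:]=0
    N,l,st,ce=cv2.connectedComponentsWithStats(k)
    for i in range(1,N):
        if st[i,4]>25:
            (u,v),wh,_=cv2.minAreaRect(np.argwhere(l==i)[:,::-1].astype(np.float32)); 
            bx=np.argwhere(l==i)[:,::-1].astype(float); w=np.array([px2w(q,"top",.062,P)[:2] for q in bx]); cc=w.mean(0); ev=np.linalg.svd(w-cc)[2][0]
            print(n,st[i,4],(u,v),wh,"w",cc.round(4),"ang",np.degrees(np.arctan2(ev[1],ev[0])).round(1))
E
python3 fit.py
python3 - <<'E'
import cv2
a=cv2.imread("pics/top.png")
cv2.imwrite("pics/w1.png",cv2.resize(a[168:250,108:172],(624,800)[:2] if 0 else (468,600),interpolation=cv2.INTER_CUBIC))
E
```

```text
[ 113  172  121   73 2865]
safe [0.50993577 0.2301982  0.01281126] 1039.0 33849
near [0.4336 0.3312 0.1   ] [138.5 233.3]
mid [0.5086 0.3322 0.1   ] [138.4 207.5]
far [0.5836 0.3332 0.1   ] [138.3 181.9]
bay [0.5111 0.1432 0.006 ] [209.  208.1]
post [0.5119 0.0762 0.088 ] [226.8 205. ]
red0 162 (325.4730224609375, 165.83786010742188) (33.37299346923828, 7.562353610992432) w [ 0.6287 -0.2192] ang -172.5
red0 185 (333.5, 194.0) (14.0, 15.0) w [ 0.5413 -0.2407] ang -59.2
green 140 (304.16156005859375, 201.79232788085938) (33.3653450012207, 6.8219099044799805) w [ 0.5189 -0.1522] ang -174.1
orange 118 (341.0384826660156, 223.1923065185547) (33.33974075317383, 7.452413082122803) w [ 0.4592 -0.2566] ang -176.1
```

View pics/w1.png

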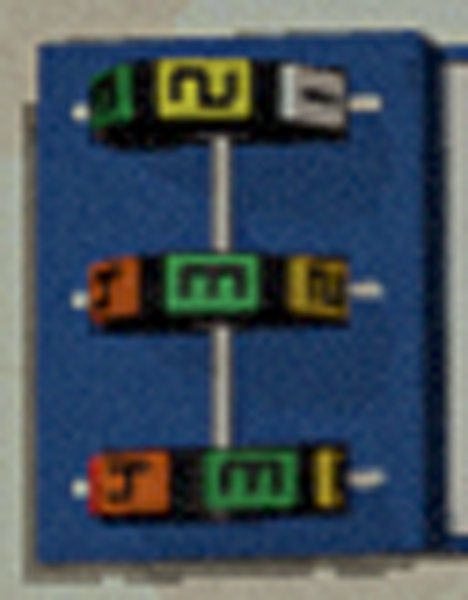

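```bash
cat >> h.py <<'E'
SX,SY,ST=0.50993577,0.2301982,0.01281126
def W(X,Y,Z):
    c,s=np.cos(ST),np.sin(ST); return np.array([SX+c*X/1e3-s*Y/1e3,SY+s*X/1e3+c*Y/1e3,Z/1e3])
def wheel_ang(col_or_uv,k,X,cam,P):
    "angle from pixel of figure k tile centre, wheel at safe X"
    al=np.linspace(-1.5,1.5,601); q=np.array([w2px(W(X,102+45*np.sin(t),100+45*np.cos(t)),cam,P) for t in al])
    d=np.hypot(*(q-np.array(col_or_uv)).T) if np.ndim(col_or_uv) else abs(q[:,0]-col_or_uv)
    i=np.argmin(d); return (k-1)*np.pi/3-al[i], d[i]
def go(pos,yaw=None,tilt=0):
    "delta from state to TCP pos with tool x heading yaw, pointing down, tilt about tool y (deg)"
    s=ctrl.get_state(); r=R.from_quat(s["tcp_rot"]); d=r.inv().apply(np.array(pos)-s["tool_pos"])
    out=[(d/.03).round(2)]
    if yaw is not None:
        t=R.from_euler("z",yaw)*R.from_euler("x",np.pi)*R.from_euler("y",tilt,degrees=True)
        out.append((r.inv()*t).as_rotvec(degrees=True).round(2))
    return out
E
python3 - <<'E'
from h import *
P=camera_params("top"); f=lambda c:108+c/7.3125-.5+.5/7.3
for n,X,k,e in(("near",-75,3,(205,298)),("near",-75,4,(100,170)),("mid",0,3,(166,260)),("mid",0,2,(288,347)),("far",75,2,(157,251)),("far",75,1,(280,348))):
    print(n,k,[round(wheel_ang(f(c),k,X,"top",P)[0],3) for c in e], "c",np.mean([wheel_ang(f(c),k,X,"top",P)[0] for c in e]).round(3))
s=ctrl.get_state();print(R.from_quat(s["tcp_rot"]).as_matrix().round(3))
for y in (np.pi/2+ST,-np.pi/2+ST): print(go(W(75,102,220),y))
E
```

```text
near 3 [np.float64(2.269), np.float64(3.064)] c 2.667
near 4 [np.float64(1.952), np.float64(3.022)] c 2.487
mid 3 [np.float64(1.939), np.float64(2.719)] c 2.329
mid 2 [np.float64(1.927), np.float64(2.547)] c 2.237
far 2 [np.float64(0.807), np.float64(1.602)] c 1.205
far 1 [np.float64(0.81), np.float64(1.5)] c 1.155
[[ 0.94   0.341 -0.   ]
 [ 0.341 -0.94   0.   ]
 [-0.    -0.    -1.   ]]
[array([ 22.07, -23.81,   0.38]), array([ -0.  ,  -0.  , -70.81])]
[array([ 22.07, -23.81,   0.38]), array([ -0.  ,   0.  , 109.19])]
```

{"name": "servo_tool", "arguments": {"deltas": [{"delta_pos": [0.92,-0.99,0],"rot": [0,0,0],"hand": 90},{"delta_pos": [0.92,-0.99,0],"rot": [0,0,0],"hand": 90},{"delta_pos": [0.92,-0.99,0],"rot": [0,0,0],"hand": 90},{"delta_pos": [0.92,-0.99,0],"rot": [0,0,0],"hand": 90},{"delta_pos": [0.92,-0.99,0],"rot": [0,0,0],"hand": 90}]}}

```text
time: 0.97
tool_pos: [0.2839, -0.3758, 0.2313]
tcp_rot: [0.985, 0.173, 0.0, 0.0]
contact_force: [1.9, -0.0, -0.2]
opening: 0.646
```

{"name": "servo_tool", "arguments": {"deltas": [{"delta_pos": [0.92,-0.99,0],"rot": [0,0,0],"hand": 90},{"delta_pos": [0.92,-0.99,0],"rot": [0,0,0],"hand": 90},{"delta_pos": [0.92,-0.99,0],"rot": [0,0,0],"hand": 90},{"delta_pos": [0.92,-0.99,0],"rot": [0,0,0],"hand": 90},{"delta_pos": [0.92,-0.99,0],"rot": [0,0,0],"hand": 90}]}}

```text
time: 1.38
tool_pos: [0.3631, -0.1891, 0.2317]
tcp_rot: [0.985, 0.173, 0.0, 0.0]
contact_force: [1.2, -0.5, -0.6]
opening: 0.645
```

{"name": "servo_tool", "arguments": {"deltas": [{"delta_pos": [0.92,-0.99,0],"rot": [0,0,0],"hand": 90},{"delta_pos": [0.92,-0.99,0],"rot": [0,0,0],"hand": 90},{"delta_pos": [0.92,-0.99,0],"rot": [0,0,0],"hand": 90},{"delta_pos": [0.92,-0.99,0],"rot": [0,0,0],"hand": 90},{"delta_pos": [0.92,-0.99,0],"rot": [0,0,0],"hand": 90}]}}

```text
time: 1.8
tool_pos: [0.4423, -0.0021, 0.2317]
tcp_rot: [0.985, 0.173, 0.001, 0.0]
contact_force: [0.7, -0.3, -0.4]
opening: 0.647
```

{"name": "servo_tool", "arguments": {"deltas": [{"delta_pos": [0.92,-0.99,0],"rot": [0,0,0],"hand": 90},{"delta_pos": [0.92,-0.99,0],"rot": [0,0,0],"hand": 90},{"delta_pos": [0.92,-0.99,0],"rot": [0,0,0],"hand": 90},{"delta_pos": [0.92,-0.99,0],"rot": [0,0,0],"hand": 90},{"delta_pos": [0.92,-0.99,0],"rot": [0,0,0],"hand": 90}]}}

```text
time: 2.22
tool_pos: [0.5214, 0.1847, 0.2315]
tcp_rot: [0.985, 0.173, 0.0, 0.0]
contact_force: [0.3, -1.3, -0.1]
opening: 0.646
```

{"name": "servo_tool", "arguments": {"deltas": [{"delta_pos": [0.92,-0.99,0],"rot": [0,0,-7],"hand": 90},{"delta_pos": [0,0,0],"rot": [0,0,-7],"hand": 90},{"delta_pos": [0,0,0],"rot": [0,0,-7],"hand": 90},{"delta_pos": [0,0,0],"rot": [0,0,-7],"hand": 90},{"delta_pos": [0,0,0],"rot": [0,0,-7],"hand": 90}]}}

```text
time: 2.63
tool_pos: [0.5368, 0.2203, 0.2311]
tcp_rot: [0.886, 0.464, -0.0, -0.0]
contact_force: [-0.7, 0.2, 0.6]
opening: 0.651
```

{"name": "servo_tool", "arguments": {"deltas": [{"delta_pos": [0,0,0],"rot": [0,0,-7],"hand": 90},{"delta_pos": [0,0,0],"rot": [0,0,-7],"hand": 90},{"delta_pos": [0,0,0],"rot": [0,0,-7],"hand": 90},{"delta_pos": [0,0,0],"rot": [0,0,-7],"hand": 90},{"delta_pos": [0,0,0],"rot": [0,0,-7],"hand": 90}]}}

```text
time: 3.05
tool_pos: [0.5368, 0.2198, 0.2313]
tcp_rot: [0.705, 0.709, 0.0, 0.0]
contact_force: [0.7, 0.4, -0.1]
opening: 0.645
```

```bash
python3 - <<'E'
from h import *
s=ctrl.get_state();print(s["time"],s["tool_pos"],s["joints"].round(2),s["opening"])
print(go(W(75,102,220),np.pi/2+ST))
P=camera_params("wrist");a=get_image("wrist");cv2.imwrite("pics/wr1.png",a);print(P)
E
```

```text
3.05 [0.5368166  0.2198339  0.23133913] [ 0.39  0.28 -0.1   1.2  -0.    1.95] 0.6453240202827336
[array([3.77, 1.58, 0.38]), array([ 0.  , -0.  , -0.46])]
{'camera_matrix': array([[364.92211328,   0.        , 279.5738402 ],
       [  0.        , 364.92211328, 209.01957346],
       [  0.        ,   0.        ,   1.        ]]), 'k1': -0.08347026137958082, 'world_from_camera': array([[ 9.99989155e-01,  4.54581166e-03,  1.01247335e-03,
         5.36367135e-01],
       [ 4.64177751e-03, -9.55162469e-01, -2.96045793e-01,
         2.95464255e-01],
       [-3.78691871e-04,  2.96047282e-01, -9.55173211e-01,
         3.72496601e-01],
       [ 0.00000000e+00,  0.00000000e+00,  0.00000000e+00,
         1.00000000e+00]])}
```

View pics/wr1.png

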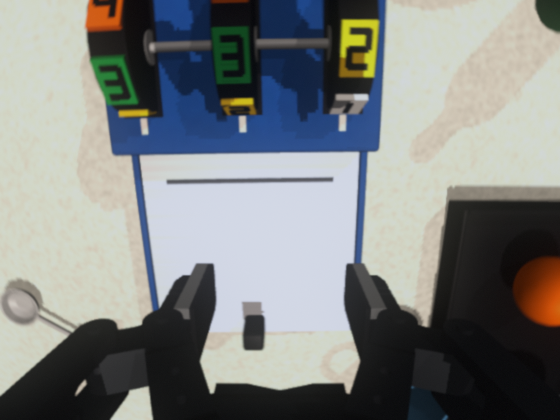

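```bash
python3 - <<'E'
from h import *
P=camera_params("wrist")
for n,q,o in(("fl",(-105,24,94),(111,153)),("fr",(105,24,94),(380,150)),("posttop",(0,-154,88),(254,331)),("nearhub",(-62,102,100),(150,47)),("farhub",(62,102,100),(332,42)),("rr",(105,-166,50),(0,0)),("rl",(-105,-166,50),(0,0))):
    print(n,w2px(W(*q),"wrist",P).round(1),o)
for n,X,k,o in(("near",-75,3,(117,79)),("mid",0,3,(232,54)),("far",75,2,(358,47))): print(n,wheel_ang(o,k,X,"wrist",P))
for l,r in(((115,153),(379,150)),):
  print(px2w(l,"wrist",.094,P),px2w(r,"wrist",.094,P))
E
```

```text
fl [110.5 153.8] (111, 153)
fr [381.5 152.3] (380, 150)
posttop [251.6 342.9] (254, 331)
nearhub [153.3  44.4] (150, 47)
farhub [330.   42.3] (332, 42)
rr [355.1 328.6] (0, 0)
rl [155.  328.2] (0, 0)
near (np.float64(2.6793951023931952), np.float64(0.7185954343221143))
mid (np.float64(2.369395102393195), np.float64(2.0666640160005194))
far (np.float64(1.2371975511965976), np.float64(3.606775276952658))
[0.40832154 0.25344569 0.094     ] [0.61250277 0.25730473 0.094     ]
```

```bash
cat >> h.py <<'E'
def wp(X,tilt,L):
    t=np.radians(tilt); return go(W(X,102-L*np.sin(t),100+L*np.cos(t)),np.pi/2+ST,tilt)
E
python3 - <<'E'
from h import *
print(wp(75,-28,80))
E
```

```text
[array([5.01, 1.59, 2.02]), array([ -0.03, -28.  ,  -0.15])]
```

{"name": "servo_tool", "arguments": {"deltas": [{"delta_pos": [1,0.32,0],"rot": [0,0,0],"hand": 90},{"delta_pos": [1,0.32,0.2],"rot": [0,0,0],"hand": 90},{"delta_pos": [1,0.32,0.6],"rot": [0,0,0],"hand": 90},{"delta_pos": [1,0.32,0.6],"rot": [0,0,0],"hand": 90},{"delta_pos": [1,0.32,0.6],"rot": [0,0,0],"hand": 90}]}}

```text
time: 3.52
tool_pos: [0.5856, 0.3713, 0.171]
tcp_rot: [0.709, 0.706, 0.001, 0.0]
contact_force: [1.3, -0.0, -0.8]
opening: 0.646
```

{"name": "servo_tool", "arguments": {"deltas": [{"delta_pos": [0,0,0],"rot": [0,-7,0],"hand": 90},{"delta_pos": [0,0,0],"rot": [0,-7,0],"hand": 90},{"delta_pos": [0,0,0],"rot": [0,-7,0],"hand": 90},{"delta_pos": [0,0,0],"rot": [0,-7,0],"hand": 90},{"delta_pos": [0,0,0],"rot": [0,0,0],"hand": 90}]}}

```text
time: 3.93
tool_pos: [0.5817, 0.3724, 0.1617]
tcp_rot: [0.684, 0.686, -0.179, 0.172]
contact_force: [-0.7, 0.4, -4.8]
opening: 0.646
```

```bash
python3 - <<'E'
from h import *
print(ctrl.get_state()["joints"].round(2),wp(75,-28,80),wp(75,-28,16))
E
```

```text
[ 0.74  0.85  0.57  1.65 -0.36  2.37] [array([-0.19,  0.04, -0.23]), array([-0.84,  0.75, -0.31])] [array([-0.16,  0.07,  1.9 ]), array([-0.84,  0.75, -0.31])]
```

{"name": "servo_tool", "arguments": {"deltas": [{"delta_pos": [-0.16,0.07,0.4],"rot": [-0.8,0.7,-0.3],"hand": 90},{"delta_pos": [0,0,0.5],"rot": [0,0,0],"hand": 90},{"delta_pos": [0,0,0.5],"rot": [0,0,0],"hand": 90},{"delta_pos": [0,0,0.5],"rot": [0,0,0],"hand": 90},{"delta_pos": [0,0,0],"rot": [0,0,0],"hand": 90}]}}

```text
time: 4.35
tool_pos: [0.587, 0.337, 0.1211]
tcp_rot: [0.686, 0.689, -0.164, 0.171]
contact_force: [-0.3, 0.5, -1.1]
opening: 0.651
```

```bash
python3 - <<'E'
from h import *
print(ctrl.get_state()["joints"].round(2),wp(75,-28,16))
E
```

```text
[ 0.7   0.79  0.36  1.46 -0.37  2.32] [array([ 0.22, -0.12,  0.15]), array([ 0.26, -0.65, -0.55])]
```

{"name": "servo_tool", "arguments": {"deltas": [{"delta_pos": [0.2,-0.1,0.15],"rot": [0,-0.5,-0.4],"hand": 90},{"delta_pos": [0,0,0],"rot": [0,0,0],"hand": 90},{"delta_pos": [0,0,0],"rot": [0,0,0],"hand": 255},{"delta_pos": [0,0,0],"rot": [0,0,0],"hand": 255},{"delta_pos": [0,0,0],"rot": [0,0,0],"hand": 255}]}}

```text
time: 4.77
tool_pos: [0.5832, 0.3435, 0.1174]
tcp_rot: [0.681, 0.692, -0.166, 0.172]
contact_force: [-0.8, -2.0, -3.9]
opening: 0.267
```

{"name": "servo_tool", "arguments": {"deltas": [{"delta_pos": [0,0,0],"rot": [0,0,0],"hand": 255},{"delta_pos": [0,0,0],"rot": [0,0,0],"hand": 255},{"delta_pos": [0,0,0],"rot": [0,0,0],"hand": 255}]}}

```text
time: 5.02
tool_pos: [0.5832, 0.3435, 0.1173]
tcp_rot: [0.681, 0.692, -0.166, 0.172]
contact_force: [-6.7, 2.0, 4.2]
opening: 0.263
```

```bash
python3 - <<'E'
from h import *
print(wp(75,-28,16),wp(75,27.3,16))
E
```

```text
[array([-0.04,  0.01,  0.14]), array([ 0.32, -0.28,  0.05])] [array([-0.47,  0.01,  0.36]), array([ 0.27, 55.01,  0.21])]
```

{"name": "servo_tool", "arguments": {"deltas": [{"delta_pos": [-0.08,0,0.005],"rot": [0,6.9,0],"hand": 255},{"delta_pos": [-0.08,0,0.005],"rot": [0,6.9,0],"hand": 255},{"delta_pos": [-0.08,0,0.005],"rot": [0,6.9,0],"hand": 255},{"delta_pos": [-0.08,0,0.005],"rot": [0,6.9,0],"hand": 255}]}}

```text
time: 5.35
tool_pos: [0.5832, 0.3378, 0.1181]
tcp_rot: [0.7, 0.714, 0.005, -0.002]
contact_force: [0.3, 13.6, -24.9]
opening: 0.268
```

{"name": "servo_tool", "arguments": {"deltas": [{"delta_pos": [-0.08,0,0.005],"rot": [0,6.9,0],"hand": 255},{"delta_pos": [-0.08,0,0.005],"rot": [0,6.9,0],"hand": 255},{"delta_pos": [-0.08,0,0.005],"rot": [0,6.9,0],"hand": 255},{"delta_pos": [-0.08,0,0.005],"rot": [0,6.9,0],"hand": 255},{"delta_pos": [0,0,0],"rot": [0,0,0],"hand": 255}]}}

```text
time: 5.77
tool_pos: [0.5834, 0.3252, 0.1169]
tcp_rot: [0.68, 0.691, 0.172, -0.173]
contact_force: [-2.7, 18.2, -6.7]
opening: 0.265
```

```bash
python3 - <<'E'
from h import *
print(ctrl.get_state()["joints"].round(2),wp(75,27.3,20),wp(75,27.3,80))
cv2.imwrite("pics/t3.png",cv2.resize(get_image("top")[120:320,90:460],(800,432),interpolation=cv2.INTER_CUBIC))
E
```

```text
[ 0.28  0.4  -0.3   0.73  0.47  1.87] [array([-0.02,  0.01, -0.05]), array([ 0.11, -0.93,  0.2 ])] [array([ 0.01,  0.02, -2.05]), array([ 0.11, -0.93,  0.2 ])]
```

{"name": "servo_tool", "arguments": {"deltas": [{"delta_pos": [0,0,0],"rot": [0,0,0],"hand": 90},{"delta_pos": [0,0,0],"rot": [0,0,0],"hand": 90},{"delta_pos": [0,0,-0.7],"rot": [0,0,0],"hand": 90},{"delta_pos": [0,0,-0.7],"rot": [0,0,0],"hand": 90},{"delta_pos": [0,0,-0.6],"rot": [0,0,0],"hand": 90}]}}

```text
time: 6.23
tool_pos: [0.5855, 0.2962, 0.1709]
tcp_rot: [0.681, 0.693, 0.169, -0.166]
contact_force: [1.3, 1.0, 0.3]
opening: 0.645
```

{"name": "servo_tool", "arguments": {"deltas": [{"delta_pos": [0.32,0,0.02],"rot": [0,-7,0],"hand": 90},{"delta_pos": [0.32,0,0.02],"rot": [0,-7,0],"hand": 90},{"delta_pos": [0.32,0,0.02],"rot": [0,-7,0],"hand": 90},{"delta_pos": [0.32,0,0.02],"rot": [0,-7,0],"hand": 90}]}}

```text
time: 6.57
tool_pos: [0.5864, 0.3338, 0.1819]
tcp_rot: [0.702, 0.712, -0.0, 0.01]
contact_force: [0.8, -0.1, -0.7]
opening: 0.648
```

{"name": "servo_tool", "arguments": {"deltas": [{"delta_pos": [0.32,0,0.02],"rot": [0,-7,0],"hand": 90},{"delta_pos": [0.32,0,0.02],"rot": [0,-7,0],"hand": 90},{"delta_pos": [0.32,0,0.02],"rot": [0,-7,0],"hand": 90},{"delta_pos": [0.32,0,0.02],"rot": [0,-7,0],"hand": 90},{"delta_pos": [0,0,0],"rot": [0,0,0],"hand": 90}]}}

```text
time: 6.98
tool_pos: [0.5802, 0.3748, 0.156]
tcp_rot: [0.675, 0.692, -0.18, 0.179]
contact_force: [-2.2, -0.4, -5.4]
opening: 0.645
```

```bash
python3 - <<'E'
from h import *
print(ctrl.get_state()["joints"].round(2),wp(75,-28,80),wp(75,-28,20))
a=get_image("wrist");cv2.imwrite("pics/wr2.png",a)
P=camera_params("wrist")
for X in(-75,0,75): print(w2px(W(X,102,145),"wrist",P))
E
```

```text
[ 0.75  0.85  0.55  1.63 -0.37  2.36] [array([-0.36,  0.09, -0.36]), array([-0.07,  1.45,  0.69])] [array([-0.31,  0.1 ,  1.64]), array([-0.07,  1.45,  0.69])]
[ 17.57493533 293.01678441]
[145.23021189 297.30424169]
[282.56770535 299.43529851]
```

View pics/wr2.png

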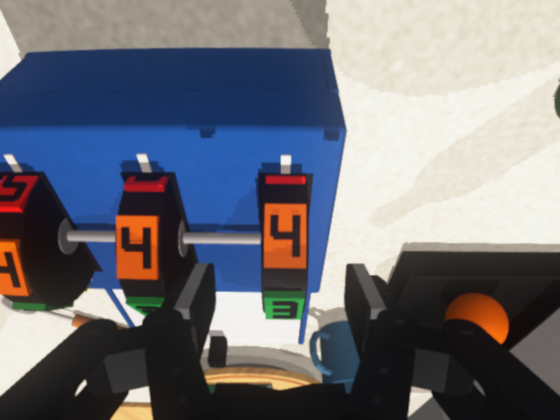

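```bash
python3 - <<'E'
from h import *
P=camera_params("wrist")
for X,k,o in((75,4,(285,229)),(75,3,(284,306)),(75,4,(285,204)),(75,4,(286,254)),(0,4,(137,247)),(-75,4,(5,267))): print(X,k,wheel_ang(o,k,X,"wrist",P))
E
```

```text
75 4 (np.float64(2.191592653589793), np.float64(1.431731017431762))
75 3 (np.float64(2.289395102393195), np.float64(1.6620417584035583))
75 4 (np.float64(1.901592653589793), np.float64(1.3288069427088562))
75 4 (np.float64(2.471592653589793), np.float64(2.652445999286067))
0 4 (np.float64(2.411592653589793), np.float64(1.7064195093727779))
-75 4 (np.float64(2.706592653589793), np.float64(1.6342912075224767))
```

{"name": "servo_tool", "arguments": {"deltas": [{"delta_pos": [-0.3,0.1,0.2],"rot": [0,1.4,0.6],"hand": 90},{"delta_pos": [0,0,0.5],"rot": [0,0,0],"hand": 90},{"delta_pos": [0,0,0.5],"rot": [0,0,0],"hand": 90},{"delta_pos": [0,0,0.45],"rot": [0,0,0],"hand": 90},{"delta_pos": [0,0,0],"rot": [0,0,0],"hand": 90}]}}

```text
time: 7.45
tool_pos: [0.5878, 0.3374, 0.1295]
tcp_rot: [0.687, 0.688, -0.161, 0.171]
contact_force: [0.4, -0.5, -0.4]
opening: 0.647
```

```bash
python3 - <<'E'
from h import *
print(wp(75,-28,19))
E
```

```text
[array([ 0.33, -0.15,  0.3 ]), array([ 0.41, -0.83, -0.74])]
```

{"name": "servo_tool", "arguments": {"deltas": [{"delta_pos": [0.33,-0.15,0.3],"rot": [0.3,-0.8,-0.7],"hand": 90},{"delta_pos": [0,0,0],"rot": [0,0,0],"hand": 90},{"delta_pos": [0,0,0],"rot": [0,0,0],"hand": 255},{"delta_pos": [0,0,0],"rot": [0,0,0],"hand": 255},{"delta_pos": [0,0,0],"rot": [0,0,0],"hand": 255}]}}

```text
time: 7.87
tool_pos: [0.5831, 0.3452, 0.1173]
tcp_rot: [0.681, 0.691, -0.169, 0.172]
contact_force: [-0.8, -2.6, -2.9]
opening: 0.265
```

{"name": "servo_tool", "arguments": {"deltas": [{"delta_pos": [0,0,0],"rot": [0,0,0],"hand": 255},{"delta_pos": [0,0,0],"rot": [0,0,0],"hand": 255},{"delta_pos": [0,0,0],"rot": [0,0,0],"hand": 255}]}}

```text
time: 8.12
tool_pos: [0.5832, 0.3452, 0.1173]
tcp_rot: [0.681, 0.691, -0.169, 0.172]
contact_force: [-4.0, 3.1, 5.8]
opening: 0.267
```

```bash
python3 - <<'E'
from h import *
print(wp(75,-28,19),wp(75,26,19))
E
```

```text
[array([-0.08,  0.01,  0.06]), array([ 0.16, -0.08,  0.09])] [array([-0.6 ,  0.01,  0.32]), array([ 0.1 , 53.92,  0.16])]
```

{"name": "servo_tool", "arguments": {"deltas": [{"delta_pos": [-0.08,0,0.005],"rot": [0,6.75,0],"hand": 255},{"delta_pos": [-0.08,0,0.005],"rot": [0,6.75,0],"hand": 255},{"delta_pos": [-0.08,0,0.005],"rot": [0,6.75,0],"hand": 255},{"delta_pos": [-0.08,0,0.005],"rot": [0,6.75,0],"hand": 255}]}}

```text
time: 8.45
tool_pos: [0.5832, 0.3389, 0.1189]
tcp_rot: [0.701, 0.713, -0.001, 0.002]
contact_force: [-0.2, 11.1, -18.9]
opening: 0.271
```

{"name": "servo_tool", "arguments": {"deltas": [{"delta_pos": [-0.08,0,0.005],"rot": [0,6.75,0],"hand": 255},{"delta_pos": [-0.08,0,0.005],"rot": [0,6.75,0],"hand": 255},{"delta_pos": [-0.08,0,0.005],"rot": [0,6.75,0],"hand": 255},{"delta_pos": [-0.08,0,0.005],"rot": [0,6.75,0],"hand": 255},{"delta_pos": [0,0,0],"rot": [0,0,0],"hand": 255}]}}

```text
time: 8.87
tool_pos: [0.5834, 0.3264, 0.1183]
tcp_rot: [0.683, 0.692, 0.163, -0.165]
contact_force: [-2.8, 13.1, 1.9]
opening: 0.268
```

{"name": "servo_tool", "arguments": {"deltas": [{"delta_pos": [0,0,0],"rot": [0,0,0],"hand": 90},{"delta_pos": [0,0,0],"rot": [0,0,0],"hand": 90},{"delta_pos": [0,0,-0.7],"rot": [0,0,0],"hand": 90},{"delta_pos": [0,0,-0.7],"rot": [0,0,0],"hand": 90},{"delta_pos": [0,0,-0.6],"rot": [0,0,0],"hand": 90}]}}

```text
time: 9.28
tool_pos: [0.584, 0.2992, 0.1711]
tcp_rot: [0.684, 0.695, 0.158, -0.159]
contact_force: [0.2, -0.2, 0.9]
opening: 0.648
```

{"name": "servo_tool", "arguments": {"deltas": [{"delta_pos": [0,-1,0],"rot": [0,0,0],"hand": 90},{"delta_pos": [0,-1,0],"rot": [0,0,0],"hand": 90},{"delta_pos": [0,-0.5,0],"rot": [0,0,0],"hand": 90},{"delta_pos": [0,0,0],"rot": [0,0,0],"hand": 90},{"delta_pos": [0,0,0],"rot": [0,0,0],"hand": 90}]}}

```text
time: 9.7
tool_pos: [0.509, 0.2985, 0.1708]
tcp_rot: [0.683, 0.695, 0.158, -0.159]
contact_force: [0.2, 0.2, 0.5]
opening: 0.645
```

```bash
python3 - <<'E'
from h import *
print(wp(0,28,80))
P=camera_params("wrist")
a=get_image("wrist");cv2.imwrite("pics/wr3.png",a)
for X in(-75,0,75): print(w2px(W(X,102,145),"wrist",P))
P=camera_params("top")
a=get_image("top");cv2.imwrite("pics/w3.png",cv2.resize(a[168:250,108:172],(468,600),interpolation=cv2.INTER_CUBIC))
E
```

```text
[array([-0.12,  0.  , -0.05]), array([0.05, 2.05, 0.23])]
[136.28259207 209.38218639]
[280.19513058 209.86743632]
[423.87866573 210.32941083]
```

View pics/wr3.png

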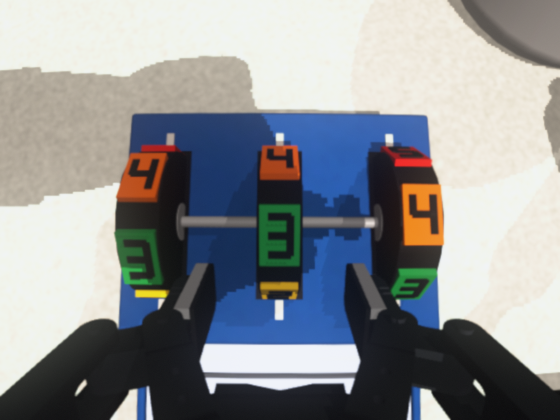

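```bash
cat >> h.py <<'E'
COL={1:None,2:((18,120,90),(34,255,255)),3:((50,100,50),(85,255,255)),4:((6,150,120),(17,255,255))}
def tiles(a,P,X,k):
    "measured wheel angle from the colour tile k via wrist picture (outer-face tile centroid of the edges)"
    hsv=cv2.cvtColor(a,cv2.COLOR_BGR2HSV); m=cv2.inRange(hsv,*COL[k])
    c=w2px(W(X,102,145),"wrist",P); lo=w2px(W(X-20,102,145),"wrist",P)[0]; hi=w2px(W(X+20,102,145),"wrist",P)[0]
    b=np.zeros_like(m); b[120:315,max(0,int(lo)):int(hi)]=1; m=cv2.morphologyEx(m*b,cv2.MORPH_CLOSE,np.ones((9,9)))
    n,l,st,ce=cv2.connectedComponentsWithStats(m); i=1+np.argmax(st[1:,4]); y0,y1=st[i,1],st[i,1]+st[i,3]-1; u=ce[i][0]
    al=np.linspace(-1.4,1.4,561); q=np.array([w2px(W(X,102+45*np.sin(t),100+45*np.cos(t)),"wrist",P) for t in al])
    e=[(k-1)*np.pi/3-al[np.argmin(abs(q[:,1]-y))] for y in(y0,y1)]
    return st[i],ce[i].round(1),np.round(e,3),round(np.mean(e),3)
E
python3 - <<'E'
from h import *
P=camera_params("wrist"); a=cv2.imread("pics/wr3.png")
for X,k in((-75,3),(-75,4),(0,3),(75,4),(75,3)):
    print(X,k,tiles(a,P,X,k))
E
```

```text
-75 3 (array([ 116,  229,   47,   56, 2184], dtype=int32), array([139. , 256.4]), array([2.319, 3.154]), np.float64(2.737))
-75 4 (array([ 117,  153,   50,   48, 1805], dtype=int32), array([141.6, 176.9]), array([2.192, 3.027]), np.float64(2.609))
0 3 (array([ 259,  204,   42,   63, 2615], dtype=int32), array([279.3, 234.8]), array([2.024, 2.779]), np.float64(2.402))
75 4 (array([ 402,  183,   41,   63, 2445], dtype=int32), array([422. , 214.4]), array([2.797, 3.547]), np.float64(3.172))
75 3 (array([ 390,  268,   47,   31, 1118], dtype=int32), array([412.2, 282.2]), array([2.814, 3.494]), np.float64(3.154))
```

```bash
python3 - <<'E'
from h import *
print(wp(0,38,80), wp(0,38,19))
E
```

```text
[array([-0.59, -0.04,  0.  ]), array([ 0.07, 12.02,  0.22])] [array([-0.16, -0.04,  1.99]), array([ 0.07, 12.02,  0.22])]
```

{"name": "servo_tool", "arguments": {"deltas": [{"delta_pos": [-0.3,0,0],"rot": [0,6,0.1],"hand": 90},{"delta_pos": [-0.3,0,0.03],"rot": [0,6,0],"hand": 90},{"delta_pos": [0,0,0],"rot": [0,0,0],"hand": 90},{"delta_pos": [0,0,0],"rot": [0,0,0],"hand": 90}]}}

```text
time: 10.13
tool_pos: [0.5098, 0.2815, 0.1594]
tcp_rot: [0.666, 0.672, 0.228, -0.232]
contact_force: [0.8, 0.1, -0.0]
opening: 0.646
```

```bash
python3 - <<'E'
from h import *
print(wp(0,38,80), wp(0,38,19))
E
```

```text
[array([ 0.11, -0.02, -0.07]), array([-0.02,  0.09, -0.19])] [array([ 0.11, -0.02,  1.97]), array([-0.02,  0.09, -0.19])]
```

{"name": "servo_tool", "arguments": {"deltas": [{"delta_pos": [0.1,0,0.5],"rot": [0,0,0],"hand": 90},{"delta_pos": [0,0,0.5],"rot": [0,0,0],"hand": 90},{"delta_pos": [0,0,0.5],"rot": [0,0,0],"hand": 90},{"delta_pos": [0,0,0.45],"rot": [0,0,0],"hand": 90},{"delta_pos": [0,0,0],"rot": [0,0,0],"hand": 90}]}}

```text
time: 10.55
tool_pos: [0.5084, 0.3232, 0.1155]
tcp_rot: [0.663, 0.674, 0.228, -0.232]
contact_force: [-0.6, 0.7, -0.5]
opening: 0.647
```

{"name": "servo_tool", "arguments": {"deltas": [{"delta_pos": [0,0,0],"rot": [0,0,0],"hand": 90},{"delta_pos": [0,0,0],"rot": [0,0,0],"hand": 255},{"delta_pos": [0,0,0],"rot": [0,0,0],"hand": 255},{"delta_pos": [0,0,0],"rot": [0,0,0],"hand": 255},{"delta_pos": [0,0,0],"rot": [0,0,0],"hand": 255}]}}

```text
time: 10.97
tool_pos: [0.5085, 0.3214, 0.118]
tcp_rot: [0.664, 0.673, 0.229, -0.232]
contact_force: [-5.0, -2.5, 6.5]
opening: 0.273
```

```bash
python3 - <<'E'
from h import *
print(wp(0,38,19), wp(0,-38,19))
E
```

```text
[array([-0.09,  0.01,  0.06]), array([-0.01, -0.06,  0.01])] [array([0.53, 0.01, 0.54]), array([-0.000e+00, -7.606e+01,  2.000e-02])]
```

{"name": "servo_tool", "arguments": {"deltas": [{"delta_pos": [0.075,0,0.005],"rot": [0,-6.9,0],"hand": 255},{"delta_pos": [0.075,0,0.005],"rot": [0,-6.9,0],"hand": 255},{"delta_pos": [0.075,0,0.005],"rot": [0,-6.9,0],"hand": 255},{"delta_pos": [0.075,0,0.005],"rot": [0,-6.9,0],"hand": 255}]}}

```text
time: 11.3
tool_pos: [0.5081, 0.329, 0.1205]
tcp_rot: [0.7, 0.709, 0.062, -0.062]
contact_force: [5.4, 9.0, -31.8]
opening: 0.266
```

{"name": "servo_tool", "arguments": {"deltas": [{"delta_pos": [0.075,0,0.005],"rot": [0,-6.9,0],"hand": 255},{"delta_pos": [0.075,0,0.005],"rot": [0,-6.9,0],"hand": 255},{"delta_pos": [0.075,0,0.005],"rot": [0,-6.9,0],"hand": 255},{"delta_pos": [0.075,0,0.005],"rot": [0,-6.9,0],"hand": 255}]}}

```text
time: 11.63
tool_pos: [0.508, 0.3387, 0.1193]
tcp_rot: [0.694, 0.703, -0.107, 0.108]
contact_force: [2.2, -1.7, -22.3]
opening: 0.268
```

{"name": "servo_tool", "arguments": {"deltas": [{"delta_pos": [0.075,0,0.005],"rot": [0,-6.9,0],"hand": 255},{"delta_pos": [0.075,0,0.005],"rot": [0,-6.9,0],"hand": 255},{"delta_pos": [0.075,0,0.005],"rot": [0,-6.9,0],"hand": 255},{"delta_pos": [0,0,0],"rot": [0,0,0],"hand": 255},{"delta_pos": [0,0,0],"rot": [0,0,0],"hand": 255}]}}

```text
time: 12.05
tool_pos: [0.508, 0.3464, 0.1104]
tcp_rot: [0.663, 0.674, -0.23, 0.231]
contact_force: [5.2, -1.7, -28.6]
opening: 0.265
```

```bash
python3 - <<'E'
from h import *
print(ctrl.get_state()["joints"].round(2),wp(0,-38,19))
E
```

```text
[ 0.83  0.84  0.35  1.59 -0.44  2.5 ] [array([-0.16,  0.01, -0.07]), array([-0.09,  0.01,  0.18])]
```

{"name": "servo_tool", "arguments": {"deltas": [{"delta_pos": [0,0,0],"rot": [0,0,0],"hand": 90},{"delta_pos": [0,0,0],"rot": [0,0,0],"hand": 90},{"delta_pos": [0,0,-0.7],"rot": [0,0,0],"hand": 90},{"delta_pos": [0,0,-0.7],"rot": [0,0,0],"hand": 90},{"delta_pos": [0,0,-0.6],"rot": [0,0,0],"hand": 90}]}}

```text
time: 12.47
tool_pos: [0.5083, 0.3809, 0.1685]
tcp_rot: [0.665, 0.673, -0.226, 0.231]
contact_force: [1.3, 1.3, 0.3]
opening: 0.646
```

{"name": "servo_tool", "arguments": {"deltas": [{"delta_pos": [-0.32,-0.3,0.02],"rot": [0,7,0],"hand": 90},{"delta_pos": [-0.32,-0.3,0.02],"rot": [0,7,0],"hand": 90},{"delta_pos": [-0.32,-0.3,0.02],"rot": [0,7,0],"hand": 90},{"delta_pos": [-0.32,-0.3,0.02],"rot": [0,7,0],"hand": 90},{"delta_pos": [-0.32,-0.3,0.02],"rot": [0,7,0],"hand": 90}]}}

```text
time: 12.88
tool_pos: [0.464, 0.3361, 0.1849]
tcp_rot: [0.702, 0.712, -0.012, 0.017]
contact_force: [0.8, -0.7, 0.1]
opening: 0.645
```

{"name": "servo_tool", "arguments": {"deltas": [{"delta_pos": [-0.32,-0.3,0.02],"rot": [0,7,0],"hand": 90},{"delta_pos": [-0.32,-0.3,0.02],"rot": [0,7,0],"hand": 90},{"delta_pos": [-0.32,-0.4,0.02],"rot": [0,7,0],"hand": 90},{"delta_pos": [0,0,0],"rot": [0,0,0],"hand": 90},{"delta_pos": [0,0,0],"rot": [0,0,0],"hand": 90}]}}

```text
time: 13.3
tool_pos: [0.4322, 0.3037, 0.178]
tcp_rot: [0.695, 0.701, 0.111, -0.111]
contact_force: [0.6, 1.0, 0.2]
opening: 0.642
```

```bash
python3 - <<'E'
from h import *
P=camera_params("wrist");a=get_image("wrist");cv2.imwrite("pics/wr4.png",a)
for X,k in((-75,3),(-75,4),(0,2),(0,3),(75,4)):
    print(X,k,tiles(a,P,X,k))
print(wp(-75,16,80),wp(-75,16,19))
E
```

```text
-75 3 (array([ 263,  233,   41,   52, 2033], dtype=int32), array([282.6, 258.1]), array([2.309, 3.259]), np.float64(2.784))
-75 4 (array([ 262,  153,   41,   52, 2038], dtype=int32), array([282. , 178.8]), array([2.242, 3.017]), np.float64(2.629))
0 2 (array([ 402,  180,   42,   62, 2467], dtype=int32), array([422.9, 210.6]), array([0.622, 1.372]), np.float64(0.997))
0 3 (array([387, 140,  46,  24, 730], dtype=int32), array([409.3, 152.6]), array([0.714, 1.404]), np.float64(1.059))
75 4 (array([ 536,  187,   24,   59, 1415], dtype=int32), array([547.5, 216. ]), array([2.807, 3.547]), np.float64(3.177))
[array([ 0.08, -0.  ,  0.1 ]), array([ 0.27, -2.15, -0.04])] [array([ 0.01, -0.01,  2.13]), array([ 0.27, -2.15, -0.04])]
```

{"name": "servo_tool", "arguments": {"deltas": [{"delta_pos": [0.01,0,0.5],"rot": [0.2,-2,0],"hand": 90},{"delta_pos": [0,0,0.5],"rot": [0,0,0],"hand": 90},{"delta_pos": [0,0,0.5],"rot": [0,0,0],"hand": 90},{"delta_pos": [0,0,0.5],"rot": [0,0,0],"hand": 90},{"delta_pos": [0,0,0.1],"rot": [0,0,0],"hand": 90}]}}

```text
time: 13.77
tool_pos: [0.4336, 0.3273, 0.116]
tcp_rot: [0.694, 0.706, 0.097, -0.1]
contact_force: [0.0, -0.9, 0.2]
opening: 0.647
```

{"name": "servo_tool", "arguments": {"deltas": [{"delta_pos": [0,0,0],"rot": [0,0,0],"hand": 90},{"delta_pos": [0,0,0],"rot": [0,0,0],"hand": 255},{"delta_pos": [0,0,0],"rot": [0,0,0],"hand": 255},{"delta_pos": [0,0,0],"rot": [0,0,0],"hand": 255},{"delta_pos": [0,0,0],"rot": [0,0,0],"hand": 255}]}}

```text
time: 14.18
tool_pos: [0.4333, 0.3263, 0.1179]
tcp_rot: [0.695, 0.705, 0.098, -0.101]
contact_force: [-5.1, -0.9, 7.7]
opening: 0.269
```

```bash
python3 - <<'E'
from h import *
print(wp(-75,16,19), wp(-75,-16.5,19))
E
```

```text
[array([-0.01,  0.01, -0.01]), array([-0.19, -0.2 ,  0.07])] [array([0.33, 0.01, 0.09]), array([ -0.16, -32.7 ,   0.12])]
```

{"name": "servo_tool", "arguments": {"deltas": [{"delta_pos": [0.072,0,0.004],"rot": [0,-6.5,0],"hand": 255},{"delta_pos": [0.072,0,0.004],"rot": [0,-6.5,0],"hand": 255},{"delta_pos": [0.072,0,0.004],"rot": [0,-6.5,0],"hand": 255},{"delta_pos": [0.072,0,0.004],"rot": [0,-6.5,0],"hand": 255},{"delta_pos": [0.072,0,0.004],"rot": [0,-6.5,0],"hand": 255}]}}

```text
time: 14.6
tool_pos: [0.4331, 0.3352, 0.1179]
tcp_rot: [0.694, 0.705, -0.103, 0.103]
contact_force: [-1.5, -6.4, -8.4]
opening: 0.269
```

{"name": "servo_tool", "arguments": {"deltas": [{"delta_pos": [0,0,0],"rot": [0,0,0],"hand": 255},{"delta_pos": [0,0,0],"rot": [0,0,0],"hand": 255},{"delta_pos": [0,0,0],"rot": [0,0,0],"hand": 90},{"delta_pos": [0,0,0],"rot": [0,0,0],"hand": 90}]}}

```text
time: 14.93
tool_pos: [0.4336, 0.3369, 0.1167]
tcp_rot: [0.695, 0.705, -0.101, 0.1]
contact_force: [-0.2, -0.3, 0.6]
opening: 0.541
```

{"name": "servo_tool", "arguments": {"deltas": [{"delta_pos": [0,0,-0.7],"rot": [0,0,0],"hand": 90},{"delta_pos": [0,0,-0.7],"rot": [0,0,0],"hand": 90},{"delta_pos": [0,0,-1],"rot": [0,0,0],"hand": 90},{"delta_pos": [-0.5,0.5,-0.5],"rot": [0,7,0],"hand": 90},{"delta_pos": [-0.5,0.5,0],"rot": [0,7,0],"hand": 90}]}}

```text
time: 15.35
tool_pos: [0.4658, 0.3371, 0.2101]
tcp_rot: [0.7, 0.714, -0.01, 0.013]
contact_force: [2.8, -0.6, 0.0]
opening: 0.648
```

{"name": "servo_tool", "arguments": {"deltas": [{"delta_pos": [-0.5,0.5,0],"rot": [0,2.5,0],"hand": 90},{"delta_pos": [-0.5,0.5,0],"rot": [0,0,0],"hand": 90},{"delta_pos": [-0.5,0.5,0],"rot": [0,0,0],"hand": 90},{"delta_pos": [0,0,0],"rot": [0,0,0],"hand": 90},{"delta_pos": [0,0,0],"rot": [0,0,0],"hand": 90}]}}

```text
time: 15.77
tool_pos: [0.5101, 0.2868, 0.2075]
tcp_rot: [0.703, 0.711, 0.0, -0.002]
contact_force: [-0.2, -0.5, -0.3]
opening: 0.646
```

```bash
python3 - <<'E'
from h import *
P=camera_params("wrist");a=get_image("wrist");cv2.imwrite("pics/wr5.png",a)
for X,k in((-75,3),(0,2),(75,4)): print(X,w2px(W(X,102,145),"wrist",P),wheel_ang(w2px(W(X,102,145),"wrist",P),k,X,"wrist",P))
print(go(W(0,-154,54),np.pi/2+ST))
E
```

```text
-75 [145.97473832 153.86283773] (np.float64(2.0943951023931953), np.float64(0.0))
0 [278.4086048  153.10563798] (np.float64(1.0471975511965976), np.float64(0.0))
75 [411.15385697 153.61633732] (np.float64(3.141592653589793), np.float64(0.0))
[array([-7.06,  0.  ,  5.09]), array([-0.14, -0.15,  0.02])]
```

View pics/wr5.png

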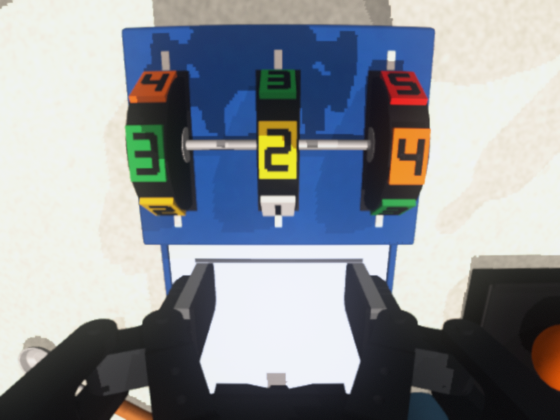

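{"name": "servo_tool", "arguments": {"deltas": [{"delta_pos": [-1,0,0],"rot": [0,0,0],"hand": 90},{"delta_pos": [-1,0,0],"rot": [0,0,0],"hand": 90},{"delta_pos": [-1,0,0.2],"rot": [0,0,0],"hand": 90},{"delta_pos": [-1,0,0.4],"rot": [0,0,0],"hand": 90},{"delta_pos": [-1,0,0.4],"rot": [0,0,0],"hand": 90}]}}

```text
time: 16.23
tool_pos: [0.5112, 0.138, 0.1769]
tcp_rot: [0.701, 0.713, 0.0, -0.001]
contact_force: [0.2, -0.1, -0.2]
opening: 0.643
```

{"name": "servo_tool", "arguments": {"deltas": [{"delta_pos": [-1,0,0.4],"rot": [0,0,0],"hand": 90},{"delta_pos": [-1,0,0.4],"rot": [0,0,0],"hand": 90},{"delta_pos": [-0.06,0,0.4],"rot": [0,0,0],"hand": 90},{"delta_pos": [0,0,0],"rot": [0,0,0],"hand": 90},{"delta_pos": [0,0,0],"rot": [0,0,0],"hand": 90}]}}

```text
time: 16.65
tool_pos: [0.5114, 0.0769, 0.1403]
tcp_rot: [0.702, 0.712, -0.001, -0.002]
contact_force: [0.5, 0.1, 1.2]
opening: 0.651
```

```bash
python3 - <<'E'
from h import *
print(go(W(0,-154,57),np.pi/2+ST))
cv2.imwrite("pics/wr6.png",get_image("wrist"))
E
```

```text
[array([-0.03,  0.03,  2.78]), array([-0.23, -0.12,  0.13])]
```

View pics/wr6.png

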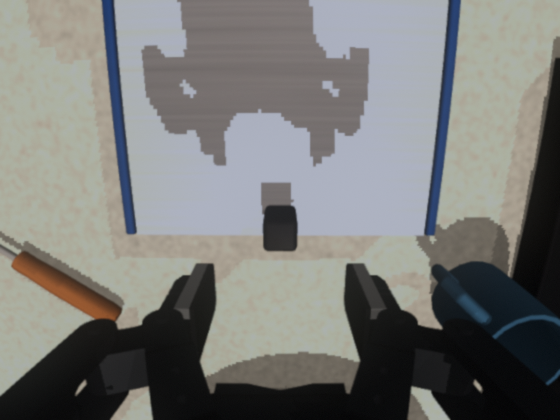

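{"name": "servo_tool", "arguments": {"deltas": [{"delta_pos": [0,0,0.7],"rot": [0,0,0],"hand": 90},{"delta_pos": [0,0,0.7],"rot": [0,0,0],"hand": 90},{"delta_pos": [0,0,0.7],"rot": [0,0,0],"hand": 90},{"delta_pos": [0,0,0.5],"rot": [0,0,0],"hand": 90},{"delta_pos": [0,0,0.1],"rot": [0,0,0],"hand": 90}]}}

```text
time: 17.12
tool_pos: [0.5107, 0.0777, 0.0579]
tcp_rot: [0.701, 0.713, -0.001, -0.002]
contact_force: [0.2, 0.2, -0.1]
opening: 0.645
```

{"name": "servo_tool", "arguments": {"deltas": [{"delta_pos": [0,0,0],"rot": [0,0,0],"hand": 255},{"delta_pos": [0,0,0],"rot": [0,0,0],"hand": 255},{"delta_pos": [0,0,0],"rot": [0,0,0],"hand": 255},{"delta_pos": [0,0,0],"rot": [0,0,0],"hand": 255},{"delta_pos": [0,0,0],"rot": [0,0,0],"hand": 255}]}}

```text
time: 17.53
tool_pos: [0.5113, 0.0771, 0.061]
tcp_rot: [0.702, 0.712, -0.0, -0.002]
contact_force: [-5.4, 0.5, 6.3]
opening: 0.225
```

```bash
python3 - <<'E'
from h import *
print(go(W(0,-8,59),np.pi/2+ST),go(W(0,-154,59)))
E
```

```text
[array([4.84, 0.03, 0.08]), array([-0.2 , -0.17,  0.13])] [array([-0.03,  0.02,  0.07])]
```

{"name": "servo_tool", "arguments": {"deltas": [{"delta_pos": [0.3,0,0],"rot": [0,0,0],"hand": 255},{"delta_pos": [0.6,0,0],"rot": [0,0,0],"hand": 255},{"delta_pos": [0.7,0,0],"rot": [0,0,0],"hand": 255},{"delta_pos": [0.7,0,0],"rot": [0,0,0],"hand": 255},{"delta_pos": [0.7,0,0],"rot": [0,0,0],"hand": 255}]}}

```text
time: 17.95
tool_pos: [0.5102, 0.1669, 0.061]
tcp_rot: [0.702, 0.712, -0.001, -0.001]
contact_force: [-2.2, -2.7, 2.0]
opening: 0.224
```

{"name": "servo_tool", "arguments": {"deltas": [{"delta_pos": [0.7,0,0],"rot": [0,0,0],"hand": 255},{"delta_pos": [0.6,0,0],"rot": [0,0,0],"hand": 255},{"delta_pos": [0.4,0,0],"rot": [0,0,0],"hand": 255},{"delta_pos": [0.15,0,0],"rot": [0,0,0],"hand": 255},{"delta_pos": [0.1,0,0],"rot": [0,0,0],"hand": 255}]}}

```text
time: 18.37
tool_pos: [0.5095, 0.2232, 0.0609]
tcp_rot: [0.702, 0.712, -0.002, 0.001]
contact_force: [-4.3, -17.1, 13.4]
opening: 0.216
```

```bash
python3 - <<'E'
from h import *
s=ctrl.get_state();print(s["contact_force"],go(W(0,-8,59)))
E
```

```text
[ -4.3205346  -17.10077725  13.40346791] [array([-0.03,  0.02,  0.06])]
```

{"name": "servo_tool", "arguments": {"deltas": [{"delta_pos": [-0.05,0,0],"rot": [0,0,0],"hand": 90},{"delta_pos": [0,0,0],"rot": [0,0,0],"hand": 90},{"delta_pos": [0,0,-1],"rot": [0,0,0],"hand": 90},{"delta_pos": [0,0,-1],"rot": [0,0,0],"hand": 90},{"delta_pos": [0,0,-1],"rot": [0,0,0],"hand": 90}]}}

```text
time: 18.78
tool_pos: [0.5102, 0.2233, 0.1509]
tcp_rot: [0.702, 0.712, -0.0, -0.002]
contact_force: [0.5, 0.6, -0.6]
opening: 0.647
```

{"name": "servo_tool", "arguments": {"deltas": [{"delta_pos": [-0.9,0,-1],"rot": [0,0,0],"hand": 90},{"delta_pos": [-1,0,-0.9],"rot": [0,0,0],"hand": 90},{"delta_pos": [-1,0,-0.9],"rot": [0,0,0],"hand": 90},{"delta_pos": [-1,0,-0.9],"rot": [0,0,0],"hand": 90},{"delta_pos": [-1,0,0],"rot": [0,0,0],"hand": 90}]}}

```text
time: 19.2
tool_pos: [0.5157, 0.0753, 0.2668]
tcp_rot: [0.702, 0.712, 0.004, 0.001]
contact_force: [1.8, 1.0, -0.1]
opening: 0.65
```

{"name": "servo_tool", "arguments": {"deltas": [{"delta_pos": [-1,0,0],"rot": [0,0,0],"hand": 90},{"delta_pos": [-1,0,0],"rot": [0,0,0],"hand": 90},{"delta_pos": [-1,0,0],"rot": [0,0,0],"hand": 90},{"delta_pos": [-1,0,0],"rot": [0,0,0],"hand": 90},{"delta_pos": [-1,0,0],"rot": [0,0,0],"hand": 90}]}}

```text
time: 19.62
tool_pos: [0.5152, -0.0755, 0.261]
tcp_rot: [0.702, 0.712, 0.0, -0.001]
contact_force: [0.3, -0.2, 0.7]
opening: 0.647
```

{"name": "servo_tool", "arguments": {"deltas": [{"delta_pos": [-1,0,0],"rot": [0,0,7],"hand": 90},{"delta_pos": [-1,0,0],"rot": [0,0,0],"hand": 90},{"delta_pos": [-1,0,0],"rot": [0,0,0],"hand": 90},{"delta_pos": [-1,0,0],"rot": [0,0,0],"hand": 90},{"delta_pos": [0,0,0],"rot": [0,0,0],"hand": 90}]}}

```text
time: 20.03
tool_pos: [0.5054, -0.1981, 0.2605]
tcp_rot: [0.746, 0.666, -0.001, -0.0]
contact_force: [-0.8, -0.9, 0.5]
opening: 0.646
```

```bash
cat >> h.py <<'E'
HS=dict(red=[((168,120,60),(180,255,255)),((0,170,60),(4,255,255))],green=[((55,60,30),(90,255,255))],orange=[((5,190,110),(14,255,255))])
def knives(a,cam,P,z=.064,cen=(.541,-.241),rad=.16):
    hsv=cv2.cvtColor(a,cv2.COLOR_BGR2HSV)
    for n,rs in HS.items():
        m=sum(cv2.inRange(hsv,*r) for r in rs).astype(np.uint8); m=cv2.morphologyEx(m,cv2.MORPH_CLOSE,np.ones((5,5)))
        N,l,st,ce=cv2.connectedComponentsWithStats(m)
        for i in range(1,N):
            if st[i,4]<60: continue
            q=np.argwhere(l==i)[:,::-1]; q=cv2.convexHull(q.astype(np.int32))[:,0]
            w=np.array([px2w(t,cam,z,P)[:2] for t in q])
            (c0,wh,ang)=cv2.minAreaRect((w*1000).astype(np.float32)); b=cv2.boxPoints((c0,wh,ang)); e=b[1]-b[0] if np.hypot(*(b[1]-b[0]))>np.hypot(*(b[2]-b[1])) else b[2]-b[1]
            if np.hypot(c0[0]/1e3-cen[0],c0[1]/1e3-cen[1])>rad: continue
            print(n,st[i,:5],"c",np.round(c0,1),"size",np.round(wh,1),"ang",round(np.degrees(np.arctan2(e[1],e[0]))%180,1))
E
python3 - <<'E'
from h import *
P=camera_params("wrist");a=get_image("wrist");cv2.imwrite("pics/wr7.png",a)
s=ctrl.get_state();print(s["tool_pos"],s["joints"].round(2))
knives(a,"wrist",P)
b=get_image("top");P=camera_params("top");cv2.imwrite("pics/t7.png",b);knives(b,"top",P)
E
```

```text
[ 0.50560142 -0.19587884  0.26041827] [-0.37  0.2  -0.13  1.24  0.    1.31]
red [ 353  163  107   49 1978] c [ 625.7 -218.8] size [102.6  26. ] ang 8.2
red [ 294  200   51   51 1982] c [ 538.6 -249.2] size [50.4 49.8] ang 40.4
green [ 233  109  113   44 2015] c [ 518.2 -153.7] size [102.9  21.3] ang 5.1
orange [ 185  224  101   44 1436] c [ 451.6 -261.1] size [102.1  23.1] ang 9.2
red [320 150   9  20  95] c [ 646.7 -215.7] size [24.2 58.4] ang 178.3
green [299 185  12  35 244] c [ 518.7 -152.6] size [104.2  22.8] ang 6.9
```

View pics/wr7.png

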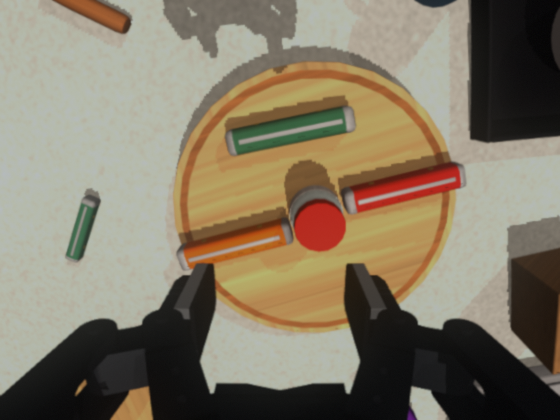

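{"name": "servo_tool", "arguments": {"deltas": [{"delta_pos": [0.7,0.1,0.5],"rot": [0,0,7.1],"hand": 90},{"delta_pos": [0.7,0.1,0.5],"rot": [0,0,7.1],"hand": 90},{"delta_pos": [0,0,0.5],"rot": [0,0,7.1],"hand": 90},{"delta_pos": [0,0,0.5],"rot": [0,0,7.1],"hand": 90},{"delta_pos": [0,0,0.5],"rot": [0,0,7.1],"hand": 90}]}}

```text
time: 20.55
tool_pos: [0.5188, -0.1511, 0.1848]
tcp_rot: [0.913, 0.408, -0.0, -0.001]
contact_force: [0.3, 0.5, 0.4]
opening: 0.643
```

{"name": "servo_tool", "arguments": {"deltas": [{"delta_pos": [0,0,0.5],"rot": [0,0,7.1],"hand": 90},{"delta_pos": [0,0,0.5],"rot": [0,0,7.1],"hand": 90},{"delta_pos": [0,0,0.5],"rot": [0,0,7.1],"hand": 90},{"delta_pos": [0,0,0],"rot": [0,0,7.1],"hand": 90},{"delta_pos": [0,0,0],"rot": [0,0,7.1],"hand": 90}]}}

```text
time: 20.97
tool_pos: [0.5177, -0.1511, 0.1391]
tcp_rot: [0.994, 0.11, -0.002, -0.002]
contact_force: [0.3, 0.1, -0.4]
opening: 0.647
```

{"name": "servo_tool", "arguments": {"deltas": [{"delta_pos": [0,0,0],"rot": [0,0,6.5],"hand": 90},{"delta_pos": [0,0,0],"rot": [0,0,0],"hand": 90}]}}

```text
time: 21.13
tool_pos: [0.5185, -0.1516, 0.1403]
tcp_rot: [0.998, 0.055, -0.001, -0.001]
contact_force: [0.9, 0.0, 0.6]
opening: 0.647
```

```bash
python3 - <<'E'
from h import *
P=camera_params("wrist");a=get_image("wrist");cv2.imwrite("pics/wr8.png",a)
knives(a,"wrist",P)
s=ctrl.get_state();print(s["tool_pos"],s["joints"].round(2))
print(go([.5182,-.1535,.043],np.radians(6)))
E
```

```text
red [ 394    0   51  146 5080] c [ 614.7 -219.9] size [80.4 26.6] ang 7.9
red [ 394  181   88   84 5658] c [ 527.7 -252.2] size [60.  53.5] ang 54.9
green [ 268  140   38  155 4180] c [ 518.1 -154.8] size [103.2  21.8] ang 5.3
orange [ 411  257   37   72 1494] c [ 476.7 -257.1] size [57.  24.3] ang 8.8
[ 0.51853826 -0.15172472  0.14033032] [-0.29  0.26 -0.33  0.98  0.    2.74]
[array([-0.01,  0.06,  3.24]), array([-0.12,  0.11,  0.56])]
```

{"name": "servo_tool", "arguments": {"deltas": [{"delta_pos": [-0.01,0.1,0.7],"rot": [0,0,0.5],"hand": 90},{"delta_pos": [0,0,0.8],"rot": [0,0,0],"hand": 90},{"delta_pos": [0,0,0.8],"rot": [0,0,0],"hand": 90},{"delta_pos": [0,0,0.6],"rot": [0,0,0],"hand": 90},{"delta_pos": [0,0,0.3],"rot": [0,0,0],"hand": 90}]}}

```text
time: 21.6
tool_pos: [0.5166, -0.1546, 0.042]
tcp_rot: [0.999, 0.053, -0.003, -0.002]
contact_force: [-0.6, 0.5, 0.7]
opening: 0.647
```

{"name": "servo_tool", "arguments": {"deltas": [{"delta_pos": [0,0,0],"rot": [0,0,0],"hand": 255},{"delta_pos": [0,0,0],"rot": [0,0,0],"hand": 255},{"delta_pos": [0,0,0],"rot": [0,0,0],"hand": 255},{"delta_pos": [0,0,0],"rot": [0,0,0],"hand": 255},{"delta_pos": [0,0,0],"rot": [0,0,0],"hand": 255}]}}

```text
time: 22.02
tool_pos: [0.5189, -0.156, 0.0453]
tcp_rot: [0.999, 0.051, -0.0, -0.001]
contact_force: [0.3, 1.3, 3.6]
opening: 0.267
```

{"name": "servo_tool", "arguments": {"deltas": [{"delta_pos": [0,0,-0.3],"rot": [0,0,0],"hand": 255},{"delta_pos": [0,0,-0.8],"rot": [0,0,0],"hand": 255},{"delta_pos": [0,0,-1],"rot": [0,0,0],"hand": 255},{"delta_pos": [0,0,-1],"rot": [0,0,0],"hand": 255},{"delta_pos": [0,0,-1],"rot": [0,0,0],"hand": 255}]}}

```text
time: 22.43
tool_pos: [0.518, -0.1559, 0.1692]
tcp_rot: [0.999, 0.051, -0.001, -0.001]
contact_force: [0.4, -0.2, -0.2]
opening: 0.27
```

```bash
python3 - <<'E'
from h import *
s=ctrl.get_state();print(s["tool_pos"],s["contact_force"],s["opening"])
print(go(W(-55,-87,170),np.pi/2+ST))
cv2.imwrite("pics/wr9.png",get_image("wrist"))
E
```

```text
[ 0.51796239 -0.15586749  0.16924593] [ 0.35319906 -0.16186038 -0.20655523] 0.27001026056839755
[array([ -1.04, -10.1 ,  -0.  ]), array([-1.900e-01,  3.000e-02, -8.489e+01])]
```

View pics/wr9.png

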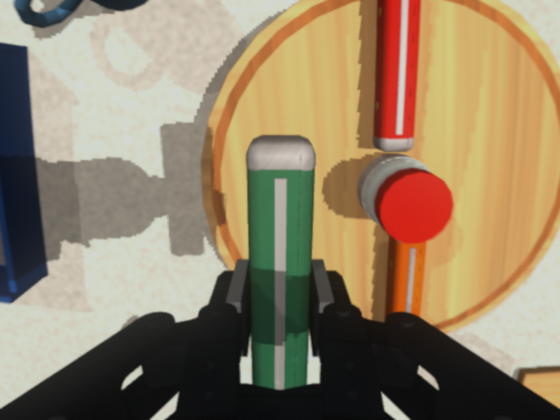

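{"name": "servo_tool", "arguments": {"deltas": [{"delta_pos": [-0.1,-1,0],"rot": [0,0,0],"hand": 255},{"delta_pos": [-0.1,-1,0],"rot": [0,0,0],"hand": 255},{"delta_pos": [-0.1,-1,0],"rot": [0,0,0],"hand": 255},{"delta_pos": [-0.1,-1,0],"rot": [0,0,0],"hand": 255},{"delta_pos": [-0.1,-1,0],"rot": [0,0,0],"hand": 255}]}}

```text
time: 22.9
tool_pos: [0.4877, -0.0071, 0.1682]
tcp_rot: [0.999, 0.051, -0.001, -0.001]
contact_force: [0.3, 0.4, -0.7]
opening: 0.267
```

{"name": "servo_tool", "arguments": {"deltas": [{"delta_pos": [-0.1,-1,0],"rot": [0,0,0],"hand": 255},{"delta_pos": [-0.1,-1,0],"rot": [0,0,0],"hand": 255},{"delta_pos": [-0.1,-1,0],"rot": [0,0,0],"hand": 255},{"delta_pos": [-0.1,-1,0],"rot": [0,0,0],"hand": 255},{"delta_pos": [-0.1,-1.1,0],"rot": [0,0,0],"hand": 255}]}}

```text
out of range: a shift must lie within [-1, 1]
```

{"name": "servo_tool", "arguments": {"deltas": [{"delta_pos": [0,0,0],"rot": [0,0,-7.1],"hand": 255},{"delta_pos": [0,0,0],"rot": [0,0,-7.1],"hand": 255},{"delta_pos": [0,0,0],"rot": [0,0,-7.1],"hand": 255},{"delta_pos": [0,0,0],"rot": [0,0,-7.1],"hand": 255},{"delta_pos": [0,0,0],"rot": [0,0,-7.1],"hand": 255}]}}

```text
time: 23.32
tool_pos: [0.4882, -0.0081, 0.1682]
tcp_rot: [0.934, 0.356, -0.001, -0.001]
contact_force: [0.7, 0.1, -1.2]
opening: 0.266
```

{"name": "servo_tool", "arguments": {"deltas": [{"delta_pos": [0,0,0],"rot": [0,0,-7.1],"hand": 255},{"delta_pos": [0,0,0],"rot": [0,0,-7.1],"hand": 255},{"delta_pos": [0,0,0],"rot": [0,0,-7.1],"hand": 255},{"delta_pos": [0,0,0],"rot": [0,0,-7.1],"hand": 255},{"delta_pos": [0,0,0],"rot": [0,0,-7.1],"hand": 255}]}}

```text
time: 23.73
tool_pos: [0.4882, -0.0082, 0.1681]
tcp_rot: [0.782, 0.624, -0.0, -0.001]
contact_force: [-0.1, -0.1, -0.6]
opening: 0.261
```

{"name": "servo_tool", "arguments": {"deltas": [{"delta_pos": [0,0,0],"rot": [0,0,-7.1],"hand": 255},{"delta_pos": [0,0,0],"rot": [0,0,-6.7],"hand": 255},{"delta_pos": [0,0,0],"rot": [0,0,0],"hand": 255}]}}

```text
time: 23.98
tool_pos: [0.4881, -0.0083, 0.1681]
tcp_rot: [0.702, 0.712, -0.0, -0.001]
contact_force: [-0.3, 0.1, -0.9]
opening: 0.268
```

```bash
python3 - <<'E'
from h import *
s=ctrl.get_state();print(s["tool_pos"],s["joints"].round(2),s["opening"])
print(go(W(-55,-87,12),np.pi/2+ST))
cv2.imwrite("pics/wr10.png",get_image("wrist"))
E
```

```text
[ 0.48812754 -0.00825645  0.16805137] [-0.02  0.14 -0.41  1.02  0.    1.54] 0.268453614757413
[array([ 5.03, -0.99,  5.21]), array([-0.12, -0.09,  0.08])]
```

{"name": "servo_tool", "arguments": {"deltas": [{"delta_pos": [1,-0.2,0],"rot": [0,0,0],"hand": 255},{"delta_pos": [1,-0.2,0],"rot": [0,0,0],"hand": 255},{"delta_pos": [1,-0.2,0],"rot": [0,0,0],"hand": 255},{"delta_pos": [1,-0.2,0],"rot": [0,0,0],"hand": 255},{"delta_pos": [1,-0.2,0],"rot": [0,0,0],"hand": 255}]}}

```text
time: 24.45
tool_pos: [0.456, 0.1426, 0.1682]
tcp_rot: [0.705, 0.71, -0.0, -0.001]
contact_force: [0.5, -0.0, -0.4]
opening: 0.264
```

{"name": "servo_tool", "arguments": {"deltas": [{"delta_pos": [0,0,0.5],"rot": [0,0,0],"hand": 255},{"delta_pos": [0,0,1],"rot": [0,0,0],"hand": 255},{"delta_pos": [0,0,0.5],"rot": [0,0,0],"hand": 255},{"delta_pos": [0,0,0],"rot": [0,0,0],"hand": 255}]}}

```text
time: 24.78
tool_pos: [0.4536, 0.1411, 0.105]
tcp_rot: [0.704, 0.71, -0.003, -0.003]
contact_force: [-1.2, -0.7, -0.7]
opening: 0.267
```

```bash
python3 - <<'E'
from h import *
s=ctrl.get_state();print(s["tool_pos"],s["joints"].round(2),s["opening"])
print(go(W(-55,-87,12),np.pi/2+ST))
cv2.imwrite("pics/wr11.png",get_image("wrist"))
E
```

```text
[0.45357095 0.14107284 0.10501038] [ 0.3   0.18 -0.52  0.87  0.    1.86] 0.2665851821189475
[array([0.05, 0.11, 3.1 ]), array([-0.45, -0.01, -0.23])]
```

View pics/wr11.png

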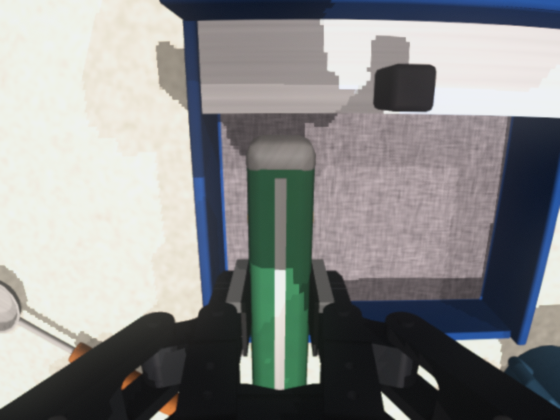

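{"name": "servo_tool", "arguments": {"deltas": [{"delta_pos": [0.05,0.1,0.6],"rot": [-0.4,0,0],"hand": 255},{"delta_pos": [0,0,0.8],"rot": [0,0,0],"hand": 255},{"delta_pos": [0,0,0.8],"rot": [0,0,0],"hand": 255},{"delta_pos": [0,0,0.6],"rot": [0,0,0],"hand": 255},{"delta_pos": [0,0,0.25],"rot": [0,0,0],"hand": 255}]}}

```text
time: 25.25
tool_pos: [0.4592, 0.1429, 0.0155]
tcp_rot: [0.704, 0.71, 0.002, 0.001]
contact_force: [-0.0, -0.0, -0.2]
opening: 0.27
```

{"name": "servo_tool", "arguments": {"deltas": [{"delta_pos": [0,0,0],"rot": [0,0,0],"hand": 255},{"delta_pos": [0,0,0],"rot": [0,0,0],"hand": 150},{"delta_pos": [0,0,0],"rot": [0,0,0],"hand": 150},{"delta_pos": [0,0,0],"rot": [0,0,0],"hand": 150}]}}

```text
time: 25.58
tool_pos: [0.4609, 0.1436, 0.0177]
tcp_rot: [0.703, 0.711, 0.003, 0.002]
contact_force: [0.2, -0.2, 0.1]
opening: 0.412
```

{"name": "servo_tool", "arguments": {"deltas": [{"delta_pos": [0,0,-0.4],"rot": [0,0,0],"hand": 150},{"delta_pos": [0,0,-1],"rot": [0,0,0],"hand": 150},{"delta_pos": [0,0,-1],"rot": [0,0,0],"hand": 150},{"delta_pos": [0,0,-1],"rot": [0,0,0],"hand": 90},{"delta_pos": [0,0,-1],"rot": [0,0,0],"hand": 90}]}}

```text
time: 26.0
tool_pos: [0.4591, 0.1431, 0.1508]
tcp_rot: [0.703, 0.711, 0.003, 0.001]
contact_force: [1.4, 0.1, -0.8]
opening: 0.642
```

```bash
python3 - <<'E'
from h import *
P=camera_params("wrist");a=get_image("wrist");cv2.imwrite("pics/wr12.png",a)
knives(a,"wrist",P,z=.031,cen=W(0,-87,0)[:2],rad=.15); print(W(-55,-87,0)[:2])
b=get_image("top");P=camera_params("top");cv2.imwrite("pics/t12.png",b);knives(b,"top",P)
print(go([.6257,-.2188,.15],np.radians(8)))
E
```

```text
green [ 264  133   34  133 3196] c [459.4 143.1] size [102.6  22.6] ang 89.2
[0.45605483 0.14250074]
red [320 149  12  34 247] c [ 627.8 -219.2] size [101.2  23.3] ang 6.9
red [326 187  16  15 180] c [ 541. -241.] size [45.1 42.3] ang 88.9
orange [335 207  11  34 193] c [ 452.8 -260.3] size [99.4 22.5] ang 8.5
[array([-12.16,   5.29,   0.16]), array([ 0.46, -0.8 , 82.63])]
```

{"name": "servo_tool", "arguments": {"deltas": [{"delta_pos": [-0.94,0.41,-0.2],"rot": [0,0,0],"hand": 90},{"delta_pos": [-0.94,0.41,-0.2],"rot": [0,0,0],"hand": 90},{"delta_pos": [-0.94,0.41,0],"rot": [0,0,0],"hand": 90},{"delta_pos": [-0.94,0.41,0],"rot": [0,0,0],"hand": 90},{"delta_pos": [-0.94,0.41,0],"rot": [0,0,0],"hand": 90}]}}

```text
time: 26.52
tool_pos: [0.5226, 0.0014, 0.1608]
tcp_rot: [0.703, 0.711, 0.003, 0.001]
contact_force: [0.5, 0.1, 0.1]
opening: 0.643
```

{"name": "servo_tool", "arguments": {"deltas": [{"delta_pos": [-0.94,0.41,0],"rot": [0,0,0],"hand": 90},{"delta_pos": [-0.94,0.41,0],"rot": [0,0,0],"hand": 90},{"delta_pos": [-0.94,0.41,0],"rot": [0,0,0],"hand": 90},{"delta_pos": [-0.94,0.41,0],"rot": [0,0,0],"hand": 90},{"delta_pos": [-0.94,0.41,0],"rot": [0,0,0],"hand": 90}]}}

```text
time: 26.93
tool_pos: [0.5854, -0.1392, 0.1605]
tcp_rot: [0.703, 0.711, 0.002, 0.001]
contact_force: [1.5, 0.2, -0.4]
opening: 0.653
```

{"name": "servo_tool", "arguments": {"deltas": [{"delta_pos": [-0.94,0.41,0],"rot": [0,0,0],"hand": 90},{"delta_pos": [-0.94,0.41,0],"rot": [0,0,0],"hand": 90},{"delta_pos": [-0.94,0.41,0],"rot": [0,0,0],"hand": 90},{"delta_pos": [0,0,0],"rot": [0,0,6.9],"hand": 90},{"delta_pos": [0,0,0],"rot": [0,0,6.9],"hand": 90}]}}

```text
time: 27.35
tool_pos: [0.6233, -0.2239, 0.1599]
tcp_rot: [0.786, 0.618, 0.002, 0.001]
contact_force: [-0.2, -0.2, 0.2]
opening: 0.647
```

{"name": "servo_tool", "arguments": {"deltas": [{"delta_pos": [0,0,0],"rot": [0,0,6.9],"hand": 90},{"delta_pos": [0,0,0],"rot": [0,0,6.9],"hand": 90},{"delta_pos": [0,0,0],"rot": [0,0,6.9],"hand": 90},{"delta_pos": [0,0,0],"rot": [0,0,6.9],"hand": 90},{"delta_pos": [0,0,0],"rot": [0,0,6.9],"hand": 90}]}}

```text
time: 27.77
tool_pos: [0.6228, -0.2219, 0.1603]
tcp_rot: [0.934, 0.358, 0.002, 0.0]
contact_force: [-1.2, -0.7, 0.5]
opening: 0.648
```

{"name": "servo_tool", "arguments": {"deltas": [{"delta_pos": [0,0,0],"rot": [0,0,6.9],"hand": 90},{"delta_pos": [0,0,0],"rot": [0,0,6.9],"hand": 90},{"delta_pos": [0,0,0],"rot": [0,0,6.9],"hand": 90},{"delta_pos": [0,0,0],"rot": [0,0,6.9],"hand": 90},{"delta_pos": [0,0,0],"rot": [0,0,6.9],"hand": 90}]}}

```text
time: 28.18
tool_pos: [0.6228, -0.2218, 0.1604]
tcp_rot: [0.998, 0.065, 0.002, -0.001]
contact_force: [-0.8, 0.3, -0.3]
opening: 0.647
```

```bash
python3 - <<'E'
from h import *
P=camera_params("wrist");a=get_image("wrist");cv2.imwrite("pics/wr13.png",a)
knives(a,"wrist",P)
s=ctrl.get_state();print(s["tool_pos"],s["joints"].round(2))
print(go([.6262,-.219,.043],np.radians(8)))
E
```

```text
red [ 265  131   35  146 3808] c [ 626.  -222.6] size [103.2  22.3] ang 7.2
red [ 253  312   67   67 3536] c [ 514.5 -240.3] size [62.3 51.9] ang 19.0
orange [303 364  13  21 152] c [ 489.7 -262.9] size [20.5  9.1] ang 6.4
orange [285 377  12  11 108] c [ 479.7 -249.8] size [10.2  9.1] ang 13.4
[ 0.62281219 -0.22181501  0.16037013] [-0.34  0.46 -0.    1.11  0.    2.67]
[array([ 0.11, -0.07,  3.91]), array([-0.06, -0.26, -0.81])]
```

{"name": "servo_tool", "arguments": {"deltas": [{"delta_pos": [0.1,0.02,0.8],"rot": [0,-0.2,0],"hand": 90},{"delta_pos": [0,0,1],"rot": [0,0,0],"hand": 90},{"delta_pos": [0,0,1],"rot": [0,0,0],"hand": 90},{"delta_pos": [0,0,0.8],"rot": [0,0,0],"hand": 90},{"delta_pos": [0,0,0.3],"rot": [0,0,0],"hand": 90}]}}

```text
time: 28.65
tool_pos: [0.6234, -0.2209, 0.0393]
tcp_rot: [0.998, 0.069, -0.002, -0.002]
contact_force: [-0.5, 0.3, -0.3]
opening: 0.649
```

{"name": "servo_tool", "arguments": {"deltas": [{"delta_pos": [0,0,0],"rot": [0,0,0],"hand": 255},{"delta_pos": [0,0,0],"rot": [0,0,0],"hand": 255},{"delta_pos": [0,0,0],"rot": [0,0,0],"hand": 255},{"delta_pos": [0,0,0],"rot": [0,0,0],"hand": 255},{"delta_pos": [0,0,0],"rot": [0,0,0],"hand": 255}]}}

```text
time: 29.07
tool_pos: [0.6273, -0.2223, 0.0451]
tcp_rot: [0.998, 0.069, 0.002, -0.0]
contact_force: [-0.7, 0.2, 4.4]
opening: 0.269
```

{"name": "servo_tool", "arguments": {"deltas": [{"delta_pos": [0,0,-0.3],"rot": [0,0,0],"hand": 255},{"delta_pos": [0,0,-0.8],"rot": [0,0,0],"hand": 255},{"delta_pos": [0,0,-1],"rot": [0,0,0],"hand": 255},{"delta_pos": [0,0,-1],"rot": [0,0,0],"hand": 255},{"delta_pos": [0,0,-1],"rot": [0,0,0],"hand": 255}]}}

```text
time: 29.48
tool_pos: [0.6258, -0.2219, 0.1686]
tcp_rot: [0.998, 0.068, 0.001, -0.0]
contact_force: [0.9, 0.1, -1.4]
opening: 0.266
```

```bash
python3 - <<'E'
from h import *
s=ctrl.get_state();print(s["tool_pos"],s["contact_force"],s["opening"])
print(go(W(0,-87,170),np.pi/2+ST))
P=camera_params("wrist");a=get_image("wrist");cv2.imwrite("pics/wr14.png",a)
knives(a,"wrist",P,z=s["tool_pos"][2]+.02,cen=s["tool_pos"][:2])
E
```

```text
[ 0.62583145 -0.22193542  0.16862885] [ 0.93899606  0.09136374 -1.38573794] 0.26573471414076183
[array([ -2.13, -12.58,  -0.04]), array([ 1.000e-02, -1.000e-01, -8.289e+01])]
red [  248   172    67   218 10622] c [ 630.8 -222.4] size [92.5 25. ] ang 8.4
orange [306 357  10  27 125] c [ 596.4 -238.6] size [13.6  2.8] ang 4.3
```

{"name": "servo_tool", "arguments": {"deltas": [{"delta_pos": [-0.16,-0.97,0],"rot": [0,0,0],"hand": 255},{"delta_pos": [-0.16,-0.97,0],"rot": [0,0,0],"hand": 255},{"delta_pos": [-0.16,-0.97,0],"rot": [0,0,0],"hand": 255},{"delta_pos": [-0.16,-0.97,0],"rot": [0,0,0],"hand": 255},{"delta_pos": [-0.16,-0.97,0],"rot": [0,0,0],"hand": 255}]}}

```text
time: 29.95
tool_pos: [0.582, -0.08, 0.1674]
tcp_rot: [0.998, 0.068, 0.001, -0.001]
contact_force: [0.5, 0.2, 0.1]
opening: 0.265
```

{"name": "servo_tool", "arguments": {"deltas": [{"delta_pos": [-0.16,-0.97,0],"rot": [0,0,0],"hand": 255},{"delta_pos": [-0.16,-0.97,0],"rot": [0,0,0],"hand": 255},{"delta_pos": [-0.16,-0.97,0],"rot": [0,0,0],"hand": 255},{"delta_pos": [-0.16,-0.97,0],"rot": [0,0,0],"hand": 255},{"delta_pos": [-0.16,-0.97,0],"rot": [0,0,0],"hand": 255}]}}

```text
time: 30.37
tool_pos: [0.5384, 0.061, 0.1676]
tcp_rot: [0.998, 0.068, 0.001, -0.001]
contact_force: [0.6, 0.7, -1.5]
opening: 0.264
```

{"name": "servo_tool", "arguments": {"deltas": [{"delta_pos": [-0.16,-0.97,0],"rot": [0,0,0],"hand": 255},{"delta_pos": [-0.16,-0.97,0],"rot": [0,0,0],"hand": 255},{"delta_pos": [-0.16,-0.97,0],"rot": [0,0,0],"hand": 255},{"delta_pos": [0,0,0],"rot": [0,0,-6.9],"hand": 255},{"delta_pos": [0,0,0],"rot": [0,0,-6.9],"hand": 255}]}}

```text
time: 30.78
tool_pos: [0.5171, 0.1098, 0.1679]
tcp_rot: [0.976, 0.216, 0.001, -0.016]
contact_force: [-0.4, 0.3, -0.6]
opening: 0.263
```

{"name": "servo_tool", "arguments": {"deltas": [{"delta_pos": [0,0,0],"rot": [0,0,-6.9],"hand": 255},{"delta_pos": [0,0,0],"rot": [0,0,-6.9],"hand": 255},{"delta_pos": [0,0,0],"rot": [0,0,-6.9],"hand": 255},{"delta_pos": [0,0,0],"rot": [0,0,-6.9],"hand": 255},{"delta_pos": [0,0,0],"rot": [0,0,-6.9],"hand": 255}]}}

```text
time: 31.2
tool_pos: [0.5175, 0.1089, 0.1677]
tcp_rot: [0.868, 0.496, 0.006, -0.015]
contact_force: [-0.2, -0.0, -0.7]
opening: 0.27
```

{"name": "servo_tool", "arguments": {"deltas": [{"delta_pos": [0,0,0],"rot": [0,0,-6.9],"hand": 255},{"delta_pos": [0,0,0],"rot": [0,0,-6.9],"hand": 255},{"delta_pos": [0,0,0],"rot": [0,0,-6.9],"hand": 255},{"delta_pos": [0,0,0],"rot": [0,0,-6.9],"hand": 255},{"delta_pos": [0,0,0],"rot": [0,0,-6.9],"hand": 255}]}}

```text
time: 31.62
tool_pos: [0.5175, 0.1089, 0.1677]
tcp_rot: [0.682, 0.731, 0.01, -0.013]
contact_force: [-0.5, 0.2, -0.0]
opening: 0.264
```

```bash
python3 - <<'E'
from h import *
s=ctrl.get_state();print(s["tool_pos"],s["opening"])
print(go(W(0,-87,12),np.pi/2+ST))
P=camera_params("wrist");a=get_image("wrist");cv2.imwrite("pics/wr15.png",a)
knives(a,"wrist",P,z=s["tool_pos"][2]+.02,cen=s["tool_pos"][:2],rad=.1)
E
```

```text
[0.5174541  0.10886721 0.1677271 ] 0.26420990743710954
[array([ 0.99, -0.12,  5.23]), array([-0.22, -1.83,  3.19])]
red [  248   172    65   218 10512] c [517.  113.6] size [23.3 90.9] ang 94.0
green [ 194   84   35  135 3278] c [490.1 163.6] size [45.3 10.6] ang 89.6
```

{"name": "servo_tool", "arguments": {"deltas": [{"delta_pos": [0.5,-0.06,0],"rot": [-0.2,-1.8,3.2],"hand": 255},{"delta_pos": [0.5,-0.06,0],"rot": [0,0,0],"hand": 255},{"delta_pos": [0,0,0.5],"rot": [0,0,0],"hand": 255},{"delta_pos": [0,0,1],"rot": [0,0,0],"hand": 255},{"delta_pos": [0,0,0.5],"rot": [0,0,0],"hand": 255}]}}

```text
time: 32.08
tool_pos: [0.512, 0.1391, 0.1062]
tcp_rot: [0.705, 0.709, -0.001, -0.001]
contact_force: [-1.1, -0.8, -0.5]
opening: 0.266
```

{"name": "servo_tool", "arguments": {"deltas": [{"delta_pos": [0,0,0],"rot": [0,0,0],"hand": 255},{"delta_pos": [0,0,0],"rot": [0,0,0],"hand": 255}]}}

```text
time: 32.25
tool_pos: [0.512, 0.1388, 0.1076]
tcp_rot: [0.705, 0.709, -0.001, -0.001]
contact_force: [0.1, 0.4, -0.8]
opening: 0.269
```

```bash
python3 - <<'E'
from h import *
s=ctrl.get_state();print(s["tool_pos"],s["opening"])
print(go(W(2,-87,12),np.pi/2+ST))
P=camera_params("wrist");a=get_image("wrist");cv2.imwrite("pics/wr16.png",a)
knives(a,"wrist",P,z=s["tool_pos"][2]+.02,cen=s["tool_pos"][:2],rad=.1)
E
```

```text
[0.51196126 0.13878588 0.10757009] 0.26934582409991
[array([0.15, 0.05, 3.19]), array([-0.15,  0.01, -0.41])]
red [  248   172    65   218 10415] c [511.8 143.7] size [23.2 92.4] ang 90.4
green [ 177  131   45  156 4783] c [484.1 174.9] size [57.3 13.9] ang 89.1
```

{"name": "servo_tool", "arguments": {"deltas": [{"delta_pos": [0.1,0.05,0.6],"rot": [0,0,-0.4],"hand": 255},{"delta_pos": [0,0,0.8],"rot": [0,0,0],"hand": 255},{"delta_pos": [0,0,0.8],"rot": [0,0,0],"hand": 255},{"delta_pos": [0,0,0.6],"rot": [0,0,0],"hand": 255},{"delta_pos": [0,0,0.35],"rot": [0,0,0],"hand": 255}]}}

```text
time: 32.72
tool_pos: [0.5143, 0.1421, 0.013]
tcp_rot: [0.702, 0.712, -0.0, -0.0]
contact_force: [-0.7, -0.6, -0.2]
opening: 0.267
```

{"name": "servo_tool", "arguments": {"deltas": [{"delta_pos": [0,0,0],"rot": [0,0,0],"hand": 255},{"delta_pos": [0,0,0],"rot": [0,0,0],"hand": 150},{"delta_pos": [0,0,0],"rot": [0,0,0],"hand": 150},{"delta_pos": [0,0,0],"rot": [0,0,0],"hand": 150}]}}

```text
time: 33.05
tool_pos: [0.5156, 0.1426, 0.015]
tcp_rot: [0.702, 0.712, 0.001, 0.0]
contact_force: [-0.9, -0.7, -0.3]
opening: 0.413
```

{"name": "servo_tool", "arguments": {"deltas": [{"delta_pos": [0,0,-0.4],"rot": [0,0,0],"hand": 150},{"delta_pos": [0,0,-1],"rot": [0,0,0],"hand": 150},{"delta_pos": [0,0,-1],"rot": [0,0,0],"hand": 150},{"delta_pos": [0,0,-1],"rot": [0,0,0],"hand": 90},{"delta_pos": [0,0,-1],"rot": [0,0,0],"hand": 90}]}}

```text
time: 33.47
tool_pos: [0.5144, 0.1423, 0.1481]
tcp_rot: [0.702, 0.712, 0.001, 0.0]
contact_force: [0.3, -0.2, -0.7]
opening: 0.643
```

```bash
python3 - <<'E'
from h import *
P=camera_params("wrist");a=get_image("wrist");cv2.imwrite("pics/wr17.png",a)
knives(a,"wrist",P,z=.031,cen=W(0,-87,0)[:2],rad=.15); print(W(0,-87,0)[:2])
b=get_image("top");P=camera_params("top");cv2.imwrite("pics/t17.png",b);knives(b,"top",P)
print(go([.4522,-.2605,.16],np.radians(9)))
E
```

```text
red [ 263  135   33  133 3089] c [513.5 141.4] size [ 23.4 101.6] ang 90.8
green [ 189  131   36  135 3448] c [461.2 143. ] size [103.   24.5] ang 89.2
[0.51105032 0.14320534]
red [326 187  15  15 177] c [ 540.3 -240.3] size [40.3 42.9] ang 133.6
orange [335 207  13  34 224] c [ 452.7 -259.6] size [99.4 22.7] ang 8.2
[array([-13.43,  -2.4 ,  -0.33]), array([ 0.33, -0.53, 81.85])]
```

{"name": "servo_tool", "arguments": {"deltas": [{"delta_pos": [-0.96,-0.17,-0.15],"rot": [0,0,0],"hand": 90},{"delta_pos": [-0.96,-0.17,-0.15],"rot": [0,0,0],"hand": 90},{"delta_pos": [-0.96,-0.17,0],"rot": [0,0,0],"hand": 90},{"delta_pos": [-0.96,-0.17,0],"rot": [0,0,0],"hand": 90},{"delta_pos": [-0.96,-0.17,0],"rot": [0,0,0],"hand": 90}]}}

```text
time: 33.98
tool_pos: [0.4907, -0.0032, 0.1549]
tcp_rot: [0.702, 0.713, 0.0, 0.0]
contact_force: [0.4, 0.0, -0.1]
opening: 0.648
```

{"name": "servo_tool", "arguments": {"deltas": [{"delta_pos": [-0.96,-0.17,0],"rot": [0,0,0],"hand": 90},{"delta_pos": [-0.96,-0.17,0],"rot": [0,0,0],"hand": 90},{"delta_pos": [-0.96,-0.17,0],"rot": [0,0,0],"hand": 90},{"delta_pos": [-0.96,-0.17,0],"rot": [0,0,0],"hand": 90},{"delta_pos": [-0.96,-0.17,0],"rot": [0,0,0],"hand": 90}]}}

```text
time: 34.4
tool_pos: [0.4671, -0.1479, 0.1548]
tcp_rot: [0.702, 0.712, 0.0, 0.0]
contact_force: [1.0, 0.5, 0.9]
opening: 0.647
```

{"name": "servo_tool", "arguments": {"deltas": [{"delta_pos": [-0.96,-0.17,0],"rot": [0,0,0],"hand": 90},{"delta_pos": [-0.96,-0.17,0],"rot": [0,0,0],"hand": 90},{"delta_pos": [-0.96,-0.17,0],"rot": [0,0,0],"hand": 90},{"delta_pos": [-0.96,-0.17,0],"rot": [0,0,0],"hand": 90},{"delta_pos": [0,0,0],"rot": [0,0,6.8],"hand": 90}]}}

```text
time: 34.82
tool_pos: [0.4484, -0.2666, 0.1548]
tcp_rot: [0.744, 0.668, -0.001, 0.001]
contact_force: [-0.3, 0.2, -0.1]
opening: 0.648
```

{"name": "servo_tool", "arguments": {"deltas": [{"delta_pos": [0,0,0],"rot": [0,0,6.8],"hand": 90},{"delta_pos": [0,0,0],"rot": [0,0,6.8],"hand": 90},{"delta_pos": [0,0,0],"rot": [0,0,6.8],"hand": 90},{"delta_pos": [0,0,0],"rot": [0,0,6.8],"hand": 90},{"delta_pos": [0,0,0],"rot": [0,0,6.8],"hand": 90}]}}

```text
time: 35.23
tool_pos: [0.4488, -0.2622, 0.1547]
tcp_rot: [0.907, 0.42, -0.0, 0.0]
contact_force: [0.6, 0.5, 0.4]
opening: 0.65
```

{"name": "servo_tool", "arguments": {"deltas": [{"delta_pos": [0,0,0],"rot": [0,0,6.8],"hand": 90},{"delta_pos": [0,0,0],"rot": [0,0,6.8],"hand": 90},{"delta_pos": [0,0,0],"rot": [0,0,6.8],"hand": 90},{"delta_pos": [0,0,0],"rot": [0,0,6.8],"hand": 90},{"delta_pos": [0,0,0],"rot": [0,0,6.8],"hand": 90}]}}

```text
time: 35.65
tool_pos: [0.4488, -0.262, 0.1546]
tcp_rot: [0.991, 0.137, -0.0, 0.0]
contact_force: [-0.2, 0.4, -0.4]
opening: 0.649
```

{"name": "servo_tool", "arguments": {"deltas": [{"delta_pos": [0,0,0],"rot": [0,0,6.8],"hand": 90},{"delta_pos": [0,0,0],"rot": [0,0,0],"hand": 90}]}}

```text
time: 35.82
tool_pos: [0.4488, -0.262, 0.1546]
tcp_rot: [0.997, 0.079, -0.0, 0.0]
contact_force: [-0.8, 0.6, -0.0]
opening: 0.647
```

```bash
python3 - <<'E'
from h import *
P=camera_params("wrist");a=get_image("wrist");cv2.imwrite("pics/wr18.png",a)
knives(a,"wrist",P)
s=ctrl.get_state();print(s["tool_pos"],s["joints"].round(2))
print(go([.4525,-.260,.043],np.radians(9)))
E
```

```text
red [ 216   20   89   93 6363] c [ 538.7 -236. ] size [52.7 52.3] ang 53.8
orange [ 263  132   37  148 3982] c [ 451.7 -262.3] size [102.6  23.3] ang 8.7
[ 0.44883952 -0.26203922  0.1546164 ] [-0.53  0.21 -0.36  1.   -0.    2.45]
[array([ 0.13, -0.05,  3.72]), array([0.01, 0.02, 0.38])]
```

{"name": "servo_tool", "arguments": {"deltas": [{"delta_pos": [0.1,0.02,0.7],"rot": [0,0,0.3],"hand": 90},{"delta_pos": [0,0,1],"rot": [0,0,0],"hand": 90},{"delta_pos": [0,0,1],"rot": [0,0,0],"hand": 90},{"delta_pos": [0,0,0.7],"rot": [0,0,0],"hand": 90},{"delta_pos": [0,0,0.3],"rot": [0,0,0],"hand": 90}]}}

```text
time: 36.28
tool_pos: [0.4497, -0.2609, 0.0405]
tcp_rot: [0.997, 0.08, -0.002, -0.001]
contact_force: [-0.7, 0.4, -0.4]
opening: 0.646
```

{"name": "servo_tool", "arguments": {"deltas": [{"delta_pos": [0,0,0],"rot": [0,0,0],"hand": 255},{"delta_pos": [0,0,0],"rot": [0,0,0],"hand": 255},{"delta_pos": [0,0,0],"rot": [0,0,0],"hand": 255},{"delta_pos": [0,0,0],"rot": [0,0,0],"hand": 255},{"delta_pos": [0,0,0],"rot": [0,0,0],"hand": 255}]}}

```text
time: 36.7
tool_pos: [0.4528, -0.2627, 0.0448]
tcp_rot: [0.997, 0.078, 0.001, 0.001]
contact_force: [-1.2, -0.3, 3.4]
opening: 0.268
```

{"name": "servo_tool", "arguments": {"deltas": [{"delta_pos": [0,0,-0.3],"rot": [0,0,0],"hand": 255},{"delta_pos": [0,0,-0.8],"rot": [0,0,0],"hand": 255},{"delta_pos": [0,0,-1],"rot": [0,0,0],"hand": 255},{"delta_pos": [0,0,-1],"rot": [0,0,0],"hand": 255},{"delta_pos": [0,0,-1],"rot": [0,0,0],"hand": 255}]}}

```text
time: 37.12
tool_pos: [0.4515, -0.2619, 0.1685]
tcp_rot: [0.997, 0.078, -0.0, -0.0]
contact_force: [1.0, -0.2, -0.6]
opening: 0.269
```

{"name": "servo_tool", "arguments": {"deltas": [{"delta_pos": [0,0,0],"rot": [0,0,-6.8],"hand": 255},{"delta_pos": [0,0,0],"rot": [0,0,-6.8],"hand": 255},{"delta_pos": [0,0,0],"rot": [0,0,-6.8],"hand": 255},{"delta_pos": [0,0,0],"rot": [0,0,-6.8],"hand": 255},{"delta_pos": [0,0,0],"rot": [0,0,-6.8],"hand": 255}]}}

```text
time: 37.53
tool_pos: [0.4518, -0.2621, 0.1674]
tcp_rot: [0.929, 0.369, -0.0, 0.0]
contact_force: [0.1, -0.2, -1.6]
opening: 0.261
```

{"name": "servo_tool", "arguments": {"deltas": [{"delta_pos": [0,0,0],"rot": [0,0,-6.8],"hand": 255},{"delta_pos": [0,0,0],"rot": [0,0,-6.8],"hand": 255},{"delta_pos": [0,0,0],"rot": [0,0,-6.8],"hand": 255},{"delta_pos": [0,0,0],"rot": [0,0,-6.8],"hand": 255},{"delta_pos": [0,0,0],"rot": [0,0,-6.8],"hand": 255}]}}

```text
time: 37.95
tool_pos: [0.4518, -0.2621, 0.1673]
tcp_rot: [0.781, 0.625, -0.0, -0.0]
contact_force: [-0.2, 0.7, -1.5]
opening: 0.267
```

{"name": "servo_tool", "arguments": {"deltas": [{"delta_pos": [0,0,0],"rot": [0,0,-6.8],"hand": 255},{"delta_pos": [0,0,0],"rot": [0,0,-6.8],"hand": 255},{"delta_pos": [0,0,0],"rot": [0,0,0],"hand": 255}]}}

```text
time: 38.2
tool_pos: [0.4518, -0.2621, 0.1672]
tcp_rot: [0.703, 0.712, -0.0, -0.0]
contact_force: [0.6, 0.1, -1.2]
opening: 0.269
```

```bash
python3 - <<'E'
from h import *
s=ctrl.get_state();print(s["tool_pos"],s["contact_force"],s["opening"])
print(go(W(56,-88,165),np.pi/2+ST))
P=camera_params("wrist");a=get_image("wrist");cv2.imwrite("pics/wr19.png",a)
knives(a,"wrist",P,z=s["tool_pos"][2]+.02,cen=s["tool_pos"][:2],rad=.1)
E
```

```text
[ 0.45176953 -0.26207321  0.16722234] [ 0.6321522   0.05423857 -1.23722137] 0.26912821093017625
[array([13.45,  4.01,  0.07]), array([-0.02,  0.  , -0.01])]
red [ 383  149   75   75 4403] c [ 499.7 -215.7] size [26.2 26.2] ang 84.6
green [  37  128   47   79 1590] c [ 374.6 -210.7] size [29.8  7.7] ang 58.4
orange [ 250  172   64  217 9831] c [ 451.6 -256.9] size [22.1 91.8] ang 90.2
```

{"name": "servo_tool", "arguments": {"deltas": [{"delta_pos": [0.96,0.29,0],"rot": [0,0,0],"hand": 255},{"delta_pos": [0.96,0.29,0],"rot": [0,0,0],"hand": 255},{"delta_pos": [0.96,0.29,0],"rot": [0,0,0],"hand": 255},{"delta_pos": [0.96,0.29,0],"rot": [0,0,0],"hand": 255},{"delta_pos": [0.96,0.29,0],"rot": [0,0,0],"hand": 255}]}}

```text
time: 38.67
tool_pos: [0.4941, -0.1165, 0.1669]
tcp_rot: [0.705, 0.709, -0.0, -0.0]
contact_force: [0.5, 0.2, -0.9]
opening: 0.269
```

{"name": "servo_tool", "arguments": {"deltas": [{"delta_pos": [0.96,0.29,0],"rot": [0,0,0],"hand": 255},{"delta_pos": [0.96,0.29,0],"rot": [0,0,0],"hand": 255},{"delta_pos": [0.96,0.29,0],"rot": [0,0,0],"hand": 255},{"delta_pos": [0.96,0.29,0],"rot": [0,0,0],"hand": 255},{"delta_pos": [0.96,0.29,0],"rot": [0,0,0],"hand": 255}]}}

```text
time: 39.08
tool_pos: [0.5362, 0.0282, 0.1669]
tcp_rot: [0.705, 0.709, -0.0, -0.0]
contact_force: [-0.1, 0.6, -0.9]
opening: 0.266
```

{"name": "servo_tool", "arguments": {"deltas": [{"delta_pos": [0.96,0.29,0],"rot": [0,0,0],"hand": 255},{"delta_pos": [0.96,0.29,0],"rot": [0,0,0],"hand": 255},{"delta_pos": [0.96,0.29,0],"rot": [0,0,0],"hand": 255},{"delta_pos": [0.96,0.24,0],"rot": [0,0,0],"hand": 255},{"delta_pos": [0,0,0.5],"rot": [0,0,0],"hand": 255}]}}

```text
time: 39.5
tool_pos: [0.5715, 0.1478, 0.1543]
tcp_rot: [0.703, 0.711, 0.003, 0.0]
contact_force: [0.9, 0.8, -0.8]
opening: 0.268
```

{"name": "servo_tool", "arguments": {"deltas": [{"delta_pos": [0,0,1],"rot": [0,0,0],"hand": 255},{"delta_pos": [0,0,0.5],"rot": [0,0,0],"hand": 255},{"delta_pos": [0,0,0],"rot": [0,0,0],"hand": 255},{"delta_pos": [0,0,0],"rot": [0,0,0],"hand": 255}]}}

```text
time: 39.83
tool_pos: [0.5673, 0.1421, 0.106]
tcp_rot: [0.704, 0.71, -0.001, -0.001]
contact_force: [-0.8, 0.2, 0.0]
opening: 0.267
```

```bash
python3 - <<'E'
from h import *
s=ctrl.get_state();print(s["tool_pos"],s["opening"])
print(go(W(56,-88,12),np.pi/2+ST))
P=camera_params("wrist");a=get_image("wrist");cv2.imwrite("pics/wr20.png",a)
knives(a,"wrist",P,z=s["tool_pos"][2]+.02,cen=s["tool_pos"][:2],rad=.1)
E
```

```text
[0.56729645 0.1421188  0.10599792] 0.2670323885006483
[array([0.03, 0.  , 3.13]), array([-0.16,  0.01, -0.29])]
red [ 173  139   49  156 4698] c [538.7 175.2] size [14.4 58. ] ang 90.2
green [  89  137   59  154 5263] c [509.6 176.1] size [57.8 16.3] ang 89.4
orange [ 248  173   66  217 9257] c [567.2 146.9] size [22.5 92.1] ang 90.3
```

{"name": "servo_tool", "arguments": {"deltas": [{"delta_pos": [0,0,0.6],"rot": [0,0,-0.3],"hand": 255},{"delta_pos": [0,0,0.8],"rot": [0,0,0],"hand": 255},{"delta_pos": [0,0,0.8],"rot": [0,0,0],"hand": 255},{"delta_pos": [0,0,0.6],"rot": [0,0,0],"hand": 255},{"delta_pos": [0,0,0.35],"rot": [0,0,0],"hand": 255}]}}

```text
time: 40.3
tool_pos: [0.5683, 0.1421, 0.0116]
tcp_rot: [0.702, 0.712, -0.0, -0.0]
contact_force: [-0.6, -0.4, -0.9]
opening: 0.265
```

{"name": "servo_tool", "arguments": {"deltas": [{"delta_pos": [0,0,0],"rot": [0,0,0],"hand": 255},{"delta_pos": [0,0,0],"rot": [0,0,0],"hand": 150},{"delta_pos": [0,0,0],"rot": [0,0,0],"hand": 150},{"delta_pos": [0,0,0],"rot": [0,0,0],"hand": 150}]}}

```text
time: 40.63
tool_pos: [0.5695, 0.1426, 0.0135]
tcp_rot: [0.702, 0.712, 0.001, 0.0]
contact_force: [-0.1, -0.1, -0.3]
opening: 0.417
```

{"name": "servo_tool", "arguments": {"deltas": [{"delta_pos": [0,0,-0.4],"rot": [0,0,0],"hand": 150},{"delta_pos": [0,0,-1],"rot": [0,0,0],"hand": 150},{"delta_pos": [0,0,-1],"rot": [0,0,0],"hand": 150},{"delta_pos": [0,0,-1],"rot": [0,0,0],"hand": 90},{"delta_pos": [0,0,-1],"rot": [0,0,0],"hand": 90}]}}

```text
time: 41.05
tool_pos: [0.5682, 0.1423, 0.1469]
tcp_rot: [0.702, 0.712, 0.0, -0.0]
contact_force: [0.5, 0.7, -0.3]
opening: 0.645
```

```bash
python3 - <<'E'
from h import *
P=camera_params("wrist");a=get_image("wrist");cv2.imwrite("pics/wr21.png",a)
knives(a,"wrist",P,z=.031,cen=W(0,-87,0)[:2],rad=.15); print(W(0,-87,0)[:2])
print(go(W(0,-8,140),np.pi/2+ST))
E
```

```text
red [ 187  133   41  135 3363] c [515.7 141.6] size [ 25.3 102.7] ang 90.9
green [ 115  131   46  134 3617] c [463.2 142.8] size [103.2  27.5] ang 88.9
orange [264 135  20 133 893] c [558.7 142.2] size [101.8  13.1] ang 84.9
orange [290 135   6 132 581] c [577.7 142.3] size [  3.5 100.3] ang 91.5
[0.51105032 0.14320534]
[array([ 2.66, -2.02,  0.44]), array([ 0.51, -0.15,  0.12])]
```

View pics/wr21.png

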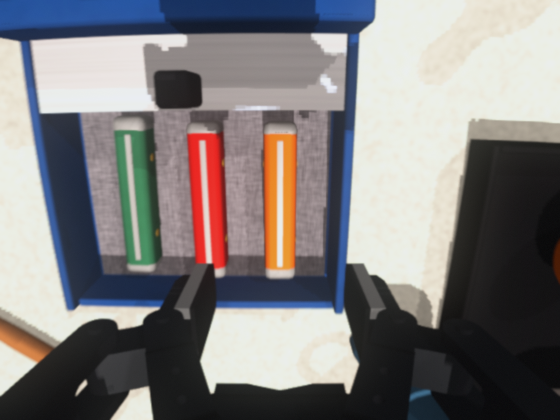

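{"name": "servo_tool", "arguments": {"deltas": [{"delta_pos": [0.9,-0.67,0],"rot": [0.4,0,0],"hand": 90},{"delta_pos": [0.9,-0.67,0],"rot": [0,0,0],"hand": 90},{"delta_pos": [0.86,-0.68,0],"rot": [0,0,0],"hand": 90},{"delta_pos": [0,0,0],"rot": [0,0,0],"hand": 90},{"delta_pos": [0,0,0],"rot": [0,0,0],"hand": 90}]}}

```text
time: 41.52
tool_pos: [0.5059, 0.2224, 0.1456]
tcp_rot: [0.701, 0.713, -0.002, -0.002]
contact_force: [0.8, -0.1, 0.2]
opening: 0.645
```

```bash
python3 - <<'E'
from h import *
print(go(W(0,-8,58),np.pi/2+ST))
P=camera_params("top");b=get_image("top");cv2.imwrite("pics/t22.png",b)
E
```

```text
[array([-0.01,  0.16,  2.92]), array([-0.36, -0.04,  0.28])]
```

{"name": "servo_tool", "arguments": {"deltas": [{"delta_pos": [0,0.1,0.7],"rot": [-0.2,0,0],"hand": 90},{"delta_pos": [0,0,0.8],"rot": [0,0,0],"hand": 90},{"delta_pos": [0,0,0.7],"rot": [0,0,0],"hand": 90},{"delta_pos": [0,0,0.5],"rot": [0,0,0],"hand": 90},{"delta_pos": [0,0,0.15],"rot": [0,0,0],"hand": 90}]}}

```text
time: 41.98
tool_pos: [0.5082, 0.2195, 0.0565]
tcp_rot: [0.702, 0.712, -0.003, -0.002]
contact_force: [0.5, -0.7, 0.5]
opening: 0.648
```

{"name": "servo_tool", "arguments": {"deltas": [{"delta_pos": [0,0,0],"rot": [0,0,0],"hand": 255},{"delta_pos": [0,0,0],"rot": [0,0,0],"hand": 255},{"delta_pos": [0,0,0],"rot": [0,0,0],"hand": 255},{"delta_pos": [0,0,0],"rot": [0,0,0],"hand": 255},{"delta_pos": [0,0,0],"rot": [0,0,0],"hand": 255}]}}

```text
time: 42.4
tool_pos: [0.5095, 0.2212, 0.0601]
tcp_rot: [0.702, 0.712, -0.001, -0.001]
contact_force: [-2.8, -2.3, 5.8]
opening: 0.222
```

{"name": "servo_tool", "arguments": {"deltas": [{"delta_pos": [-0.3,0,0],"rot": [0,0,0],"hand": 255},{"delta_pos": [-0.6,0,0],"rot": [0,0,0],"hand": 255},{"delta_pos": [-0.7,0,0],"rot": [0,0,0],"hand": 255},{"delta_pos": [-0.7,0,0],"rot": [0,0,0],"hand": 255},{"delta_pos": [-0.7,0,0],"rot": [0,0,0],"hand": 255}]}}

```text
time: 42.82
tool_pos: [0.5107, 0.1313, 0.0601]
tcp_rot: [0.702, 0.713, -0.0, -0.002]
contact_force: [-2.9, 2.2, 6.8]
opening: 0.224
```

{"name": "servo_tool", "arguments": {"deltas": [{"delta_pos": [-0.7,0,0],"rot": [0,0,0],"hand": 255},{"delta_pos": [-0.6,0,0],"rot": [0,0,0],"hand": 255},{"delta_pos": [-0.4,0,0],"rot": [0,0,0],"hand": 255},{"delta_pos": [-0.15,0,0],"rot": [0,0,0],"hand": 255},{"delta_pos": [-0.05,0,0],"rot": [0,0,0],"hand": 255}]}}

```text
time: 43.23
tool_pos: [0.5113, 0.0752, 0.0601]
tcp_rot: [0.702, 0.712, 0.001, -0.003]
contact_force: [-5.6, 10.3, 7.9]
opening: 0.224
```

```bash
python3 - <<'E'
from h import *
s=ctrl.get_state();print(s["contact_force"],s["tool_pos"],go(W(0,-154,59)))
E
```

```text
[-5.63040563 10.33351289  7.8979252 ] [0.51131232 0.07523086 0.0600902 ] [array([0.03, 0.02, 0.04])]
```

{"name": "servo_tool", "arguments": {"deltas": [{"delta_pos": [0.03,0,0],"rot": [0,0,0],"hand": 90},{"delta_pos": [0,0,0],"rot": [0,0,0],"hand": 90},{"delta_pos": [0,0,-0.8],"rot": [0,0,0],"hand": 90},{"delta_pos": [0,0,-1],"rot": [0,0,0],"hand": 90},{"delta_pos": [0,0,-1],"rot": [0,0,0],"hand": 90}]}}

```text
time: 43.65
tool_pos: [0.511, 0.0749, 0.1433]
tcp_rot: [0.702, 0.712, -0.002, -0.002]
contact_force: [-0.0, 1.1, 0.2]
opening: 0.645
```

{"name": "servo_tool", "arguments": {"deltas": [{"delta_pos": [0,0,-1],"rot": [0,0,0],"hand": 90},{"delta_pos": [0.9,-0.4,-0.8],"rot": [0,0,0],"hand": 90},{"delta_pos": [1,-0.4,0],"rot": [0,0,0],"hand": 90},{"delta_pos": [1,-0.4,0],"rot": [0,0,0],"hand": 90},{"delta_pos": [1,-0.4,0],"rot": [0,0,0],"hand": 90}]}}

```text
time: 44.07
tool_pos: [0.4623, 0.1925, 0.198]
tcp_rot: [0.702, 0.712, -0.0, -0.001]
contact_force: [0.5, 0.6, -0.1]
opening: 0.645
```

{"name": "servo_tool", "arguments": {"deltas": [{"delta_pos": [1,-0.4,0],"rot": [0,0,0],"hand": 90},{"delta_pos": [1,-0.4,0],"rot": [0,0,0],"hand": 90},{"delta_pos": [1,-0.1,0],"rot": [0,0,0],"hand": 90},{"delta_pos": [0,0,0],"rot": [0,0,0],"hand": 90},{"delta_pos": [0,0,0],"rot": [0,0,0],"hand": 90}]}}

```text
time: 44.48
tool_pos: [0.4336, 0.2823, 0.1972]
tcp_rot: [0.701, 0.713, -0.001, -0.001]
contact_force: [-0.2, -0.7, 0.5]
opening: 0.651
```

```bash
python3 - <<'E'
from h import *
s=ctrl.get_state();print(s["tool_pos"])
print(wp(-75,30,80))
cv2.imwrite("pics/wr23.png",get_image("wrist"))
P=camera_params("wrist"); print([w2px(W(X,102,145),"wrist",P).round() for X in (-75,0,75)])
E
```

```text
[0.43364074 0.28229456 0.19716221]
[array([0.3 , 0.03, 0.93]), array([-0.26, 30.  ,  0.25])]
[array([282., 147.]), array([422., 148.]), array([552., 151.])]
```

View pics/wr23.png

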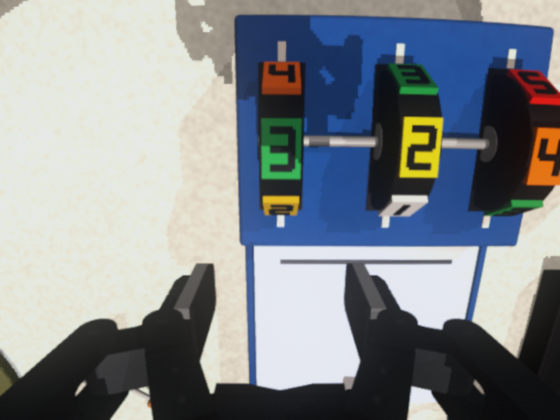

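{"name": "servo_tool", "arguments": {"deltas": [{"delta_pos": [0.3,0.03,0.5],"rot": [-0.2,0,0],"hand": 90},{"delta_pos": [0,0,0.43],"rot": [0,6,0],"hand": 90},{"delta_pos": [0,0,0],"rot": [0,6,0],"hand": 90},{"delta_pos": [0,0,0],"rot": [0,6,0],"hand": 90},{"delta_pos": [0,0,0],"rot": [0,6,0],"hand": 90}]}}

```text
time: 44.95
tool_pos: [0.435, 0.289, 0.1698]
tcp_rot: [0.686, 0.696, 0.148, -0.149]
contact_force: [0.3, -0.1, -0.8]
opening: 0.646
```

{"name": "servo_tool", "arguments": {"deltas": [{"delta_pos": [0,0,0],"rot": [0,6,0],"hand": 90},{"delta_pos": [0,0,0],"rot": [0,0,0],"hand": 90},{"delta_pos": [0,0,0],"rot": [0,0,0],"hand": 90}]}}

```text
time: 45.2
tool_pos: [0.4346, 0.2874, 0.1684]
tcp_rot: [0.68, 0.686, 0.181, -0.184]
contact_force: [0.5, -0.1, 1.2]
opening: 0.654
```

```bash
python3 - <<'E'
from h import *
print(wp(-75,30,80),wp(-75,30,17))
E
```

```text
[array([ 0.13, -0.01,  0.04]), array([-0.03,  0.13, -0.2 ])] [array([ 0.13, -0.01,  2.14]), array([-0.03,  0.13, -0.2 ])]
```

{"name": "servo_tool", "arguments": {"deltas": [{"delta_pos": [0.05,0,0.5],"rot": [0,0,0],"hand": 90},{"delta_pos": [0,0,0.5],"rot": [0,0,0],"hand": 90},{"delta_pos": [0,0,0.5],"rot": [0,0,0],"hand": 90},{"delta_pos": [0,0,0.5],"rot": [0,0,0],"hand": 90},{"delta_pos": [0,0,0.14],"rot": [0,0,0],"hand": 90}]}}

```text
time: 45.62
tool_pos: [0.4333, 0.3242, 0.113]
tcp_rot: [0.678, 0.689, 0.18, -0.184]
contact_force: [-0.1, 0.6, 0.4]
opening: 0.648
```

{"name": "servo_tool", "arguments": {"deltas": [{"delta_pos": [0,0,0],"rot": [0,0,0],"hand": 90},{"delta_pos": [0,0,0],"rot": [0,0,0],"hand": 255},{"delta_pos": [0,0,0],"rot": [0,0,0],"hand": 255},{"delta_pos": [0,0,0],"rot": [0,0,0],"hand": 255},{"delta_pos": [0,0,0],"rot": [0,0,0],"hand": 255}]}}

```text
time: 46.03
tool_pos: [0.4333, 0.3234, 0.1154]
tcp_rot: [0.678, 0.688, 0.182, -0.185]
contact_force: [-5.4, -2.2, 6.7]
opening: 0.272
```

```bash
python3 - <<'E'
from h import *
print(wp(-75,30,18),wp(-75,-30,18))
E
```

```text
[array([-0.03,  0.01, -0.02]), array([-0.13, -0.08,  0.05])] [array([0.49, 0.01, 0.28]), array([ -0.1 , -60.08,   0.11])]
```

{"name": "servo_tool", "arguments": {"deltas": [{"delta_pos": [0.065,0,0.004],"rot": [0,-6.67,0],"hand": 255},{"delta_pos": [0.065,0,0.004],"rot": [0,-6.67,0],"hand": 255},{"delta_pos": [0.065,0,0.004],"rot": [0,-6.67,0],"hand": 255},{"delta_pos": [0.065,0,0.004],"rot": [0,-6.67,0],"hand": 255},{"delta_pos": [0.065,0,0.004],"rot": [0,-6.67,0],"hand": 255}]}}

```text
time: 46.45
tool_pos: [0.4331, 0.3316, 0.1171]
tcp_rot: [0.702, 0.712, -0.023, 0.023]
contact_force: [1.4, -0.9, -20.4]
opening: 0.267
```

{"name": "servo_tool", "arguments": {"deltas": [{"delta_pos": [0.065,0,0.004],"rot": [0,-6.67,0],"hand": 255},{"delta_pos": [0.065,0,0.004],"rot": [0,-6.67,0],"hand": 255},{"delta_pos": [0.065,0,0.004],"rot": [0,-6.67,0],"hand": 255},{"delta_pos": [0.065,0,0.004],"rot": [0,-6.67,0],"hand": 255},{"delta_pos": [0,0,0],"rot": [0,0,0],"hand": 255}]}}

```text
time: 46.87
tool_pos: [0.4331, 0.3412, 0.1111]
tcp_rot: [0.675, 0.689, -0.187, 0.188]
contact_force: [0.5, -6.0, -3.7]
opening: 0.267
```

{"name": "servo_tool", "arguments": {"deltas": [{"delta_pos": [0,0,0],"rot": [0,0,0],"hand": 255},{"delta_pos": [0,0,0],"rot": [0,0,0],"hand": 90},{"delta_pos": [0,0,0],"rot": [0,0,0],"hand": 90},{"delta_pos": [0,0,-0.7],"rot": [0,0,0],"hand": 90},{"delta_pos": [0,0,-0.7],"rot": [0,0,0],"hand": 90}]}}

```text
time: 47.28
tool_pos: [0.4333, 0.36, 0.1522]
tcp_rot: [0.679, 0.688, -0.182, 0.184]
contact_force: [-0.2, 0.2, 0.7]
opening: 0.645
```

{"name": "servo_tool", "arguments": {"deltas": [{"delta_pos": [0,0,-0.7],"rot": [0,0,0],"hand": 90},{"delta_pos": [-0.32,0,0.02],"rot": [0,7,0],"hand": 90},{"delta_pos": [-0.32,0,0.02],"rot": [0,7,0],"hand": 90},{"delta_pos": [-0.32,0,0.02],"rot": [0,7,0],"hand": 90},{"delta_pos": [-0.32,0,0.02],"rot": [0,7,0],"hand": 90}]}}

```text
time: 47.7
tool_pos: [0.4351, 0.3356, 0.1824]
tcp_rot: [0.702, 0.713, -0.007, 0.011]
contact_force: [-0.1, -1.1, -0.3]
opening: 0.65
```

{"name": "servo_tool", "arguments": {"deltas": [{"delta_pos": [-0.32,0,0.02],"rot": [0,7,0],"hand": 90},{"delta_pos": [-0.32,0,0.02],"rot": [0,7,0],"hand": 90},{"delta_pos": [-0.32,0,0.02],"rot": [0,7,0],"hand": 90},{"delta_pos": [-0.32,0,0.02],"rot": [0,7,0],"hand": 90},{"delta_pos": [0,0,0],"rot": [0,0,0],"hand": 90}]}}

```text
time: 48.12
tool_pos: [0.433, 0.2915, 0.1705]
tcp_rot: [0.687, 0.691, 0.159, -0.161]
contact_force: [-0.0, -0.5, -1.6]
opening: 0.648
```

{"name": "servo_tool", "arguments": {"deltas": [{"delta_pos": [0,0,0],"rot": [0,0,0],"hand": 90}]}}

```text
time: 48.2
tool_pos: [0.4344, 0.2947, 0.1722]
tcp_rot: [0.686, 0.692, 0.158, -0.159]
contact_force: [0.2, 0.0, 0.4]
opening: 0.646
```

```bash
python3 - <<'E'
from h import *
s=ctrl.get_state()
print(wp(-75,30,80),wp(-75,30,17))
P=camera_params("wrist");a=get_image("wrist");cv2.imwrite("pics/wr24.png",a)
for X,k in((-75,2),(-75,3),(0,2),(75,4)):
  try: print(X,k,tiles(a,P,X,k))
  except Exception as e: print(e)
E
```

```text
[array([-0.15, -0.01,  0.04]), array([ 0.14,  4.03, -0.18])] [array([ 0.  , -0.01,  2.13]), array([ 0.14,  4.03, -0.18])]
-75 2 (array([ 257,  171,   42,   62, 2541], dtype=int32), array([278. , 201.6]), array([0.607, 1.362]), np.float64(0.985))
-75 3 (array([259, 143,  39,  15, 420], dtype=int32), array([277.8, 151.7]), array([0.849, 1.394]), np.float64(1.122))
0 2 (array([ 398,  171,   44,   62, 2465], dtype=int32), array([419.3, 201.8]), array([0.607, 1.372]), np.float64(0.99))
75 4 (array([ 531,  178,   29,   60, 1553], dtype=int32), array([546.3, 206.2]), array([2.797, 3.552]), np.float64(3.174))
```

{"name": "servo_tool", "arguments": {"deltas": [{"delta_pos": [0,0,0.5],"rot": [0,4,0],"hand": 90},{"delta_pos": [0,0,0.5],"rot": [0,0,0],"hand": 90},{"delta_pos": [0,0,0.5],"rot": [0,0,0],"hand": 90},{"delta_pos": [0,0,0.5],"rot": [0,0,0],"hand": 90},{"delta_pos": [0,0,0.1],"rot": [0,0,0],"hand": 90}]}}

```text
time: 48.67
tool_pos: [0.4331, 0.3303, 0.1156]
tcp_rot: [0.677, 0.689, 0.181, -0.185]
contact_force: [0.0, -0.2, -0.7]
opening: 0.646
```

{"name": "servo_tool", "arguments": {"deltas": [{"delta_pos": [0,0,0],"rot": [0,0,0],"hand": 90},{"delta_pos": [0,0,0],"rot": [0,0,0],"hand": 255},{"delta_pos": [0,0,0],"rot": [0,0,0],"hand": 255},{"delta_pos": [0,0,0],"rot": [0,0,0],"hand": 255},{"delta_pos": [0,0,0],"rot": [0,0,0],"hand": 255}]}}

```text
time: 49.08
tool_pos: [0.4333, 0.3287, 0.1176]
tcp_rot: [0.678, 0.688, 0.182, -0.185]
contact_force: [-5.0, -2.4, 7.5]
opening: 0.273
```

```bash
python3 - <<'E'
from h import *
print(wp(-75,30,18),wp(-75,-27.5,18))
E
```

```text
[array([-0.22,  0.01, -0.05]), array([-0.14, -0.09,  0.08])] [array([0.28, 0.01, 0.23]), array([ -0.09, -57.59,   0.14])]
```

{"name": "servo_tool", "arguments": {"deltas": [{"delta_pos": [0.06,0,0.028],"rot": [0,-6.4,0],"hand": 255},{"delta_pos": [0.06,0,0.028],"rot": [0,-6.4,0],"hand": 255},{"delta_pos": [0.06,0,0.028],"rot": [0,-6.4,0],"hand": 255},{"delta_pos": [0.06,0,0.028],"rot": [0,-6.4,0],"hand": 255},{"delta_pos": [0.06,0,0.028],"rot": [0,-6.4,0],"hand": 255}]}}

```text
time: 49.5
tool_pos: [0.433, 0.337, 0.1161]
tcp_rot: [0.702, 0.712, -0.015, 0.015]
contact_force: [-1.2, -2.2, -13.1]
opening: 0.272
```

{"name": "servo_tool", "arguments": {"deltas": [{"delta_pos": [0.06,0,0.028],"rot": [0,-6.4,0],"hand": 255},{"delta_pos": [0.06,0,0.028],"rot": [0,-6.4,0],"hand": 255},{"delta_pos": [0.06,0,0.028],"rot": [0,-6.4,0],"hand": 255},{"delta_pos": [0.06,0,0.028],"rot": [0,-6.4,0],"hand": 255},{"delta_pos": [0,0,0],"rot": [0,0,0],"hand": 255}]}}

```text
time: 49.92
tool_pos: [0.433, 0.3457, 0.108]
tcp_rot: [0.679, 0.693, -0.172, 0.173]
contact_force: [-1.6, -4.1, 3.2]
opening: 0.269
```

{"name": "servo_tool", "arguments": {"deltas": [{"delta_pos": [0,0,0],"rot": [0,0,0],"hand": 255},{"delta_pos": [0,0,0],"rot": [0,0,0],"hand": 90},{"delta_pos": [0,0,0],"rot": [0,0,0],"hand": 90},{"delta_pos": [0,0,-0.7],"rot": [0,0,0],"hand": 90},{"delta_pos": [0,0,-0.7],"rot": [0,0,0],"hand": 90}]}}

```text
time: 50.33
tool_pos: [0.4331, 0.3626, 0.1484]
tcp_rot: [0.682, 0.691, -0.168, 0.169]
contact_force: [1.1, 1.1, 0.9]
opening: 0.646
```

{"name": "servo_tool", "arguments": {"deltas": [{"delta_pos": [0,0,-1],"rot": [0,0,0],"hand": 90},{"delta_pos": [-0.4,0.4,-0.2],"rot": [0,7,0],"hand": 90},{"delta_pos": [-0.4,0.4,0],"rot": [0,7,0],"hand": 90},{"delta_pos": [-0.4,0.4,0],"rot": [0,7,0],"hand": 90},{"delta_pos": [-0.4,0.4,0],"rot": [0,6,0],"hand": 90}]}}

```text
time: 50.75
tool_pos: [0.4836, 0.3358, 0.1968]
tcp_rot: [0.702, 0.712, 0.002, 0.003]
contact_force: [1.6, 0.2, -0.5]
opening: 0.649
```

{"name": "servo_tool", "arguments": {"deltas": [{"delta_pos": [-0.4,0.4,0],"rot": [0,0,0],"hand": 90},{"delta_pos": [-0.4,0.4,0],"rot": [0,0,0],"hand": 90},{"delta_pos": [0,0,0],"rot": [0,0,0],"hand": 90},{"delta_pos": [0,0,0],"rot": [0,0,0],"hand": 90},{"delta_pos": [0,0,0],"rot": [0,0,0],"hand": 90}]}}

```text
time: 51.17
tool_pos: [0.5059, 0.3122, 0.1944]
tcp_rot: [0.702, 0.712, -0.003, 0.003]
contact_force: [-0.8, 0.2, -0.2]
opening: 0.645
```

```bash
python3 - <<'E'
from h import *
P=camera_params("wrist");a=get_image("wrist");cv2.imwrite("pics/wr25.png",a)
print(ctrl.get_state()["tool_pos"])
print([w2px(W(X,102,145),"wrist",P).round(1) for X in (-75,0,75)])
# px per rad near top
print([w2px(W(X,102+4.5,145),"wrist",P).round(1) for X in (-75,0,75)])
for X,k in((-75,2),(0,2),(75,4)): print(X,k,tiles(a,P,X,k))
E
```

```text
[0.50568606 0.3125536  0.19403791]
[array([148.7, 202.2]), array([285.4, 202.3]), array([421.7, 202.6])]
[array([147.8, 194.3]), array([285.5, 194.3]), array([422.7, 194.7])]
-75 2 (array([131, 120,  45,  25, 816], dtype=int32), array([152.5, 133. ]), array([-0.163,  0.312]), np.float64(0.075))
0 2 (array([ 264,  169,   41,   60, 2422], dtype=int32), array([284.1, 198.2]), array([0.647, 1.412]), np.float64(1.03))
75 4 (array([ 398,  176,   44,   57, 2117], dtype=int32), array([419.2, 203.8]), array([2.817, 3.577]), np.float64(3.197))
```

View pics/wr25.png

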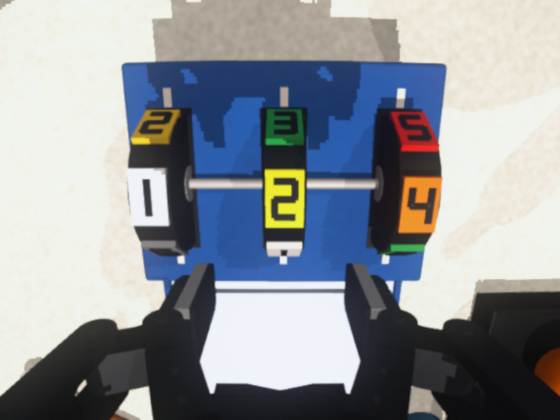

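{"name": "servo_tool", "arguments": {"deltas": [{"delta_pos": [0,0,-1],"rot": [0,0,0],"hand": 90},{"delta_pos": [0,0,-1],"rot": [0,0,0],"hand": 90},{"delta_pos": [-1,-1,-0.5],"rot": [0,0,0],"hand": 90},{"delta_pos": [-1,-1,0],"rot": [0,0,0],"hand": 90},{"delta_pos": [-1,-1,0],"rot": [0,0,0],"hand": 90}]}}

```text
time: 51.63
tool_pos: [0.42, 0.2256, 0.269]
tcp_rot: [0.701, 0.713, -0.003, 0.004]
contact_force: [-0.7, -0.5, 1.3]
opening: 0.649
```

{"name": "servo_tool", "arguments": {"deltas": [{"delta_pos": [-1,-0.5,0],"rot": [0,0,0],"hand": 90},{"delta_pos": [-1,0,0],"rot": [0,0,0],"hand": 90},{"delta_pos": [-1,0,0],"rot": [0,0,0],"hand": 90},{"delta_pos": [-1,0,0],"rot": [0,0,0],"hand": 90},{"delta_pos": [-1,0,0],"rot": [0,0,0],"hand": 90}]}}

```text
time: 52.05
tool_pos: [0.4073, 0.0745, 0.2702]
tcp_rot: [0.701, 0.713, -0.004, 0.004]
contact_force: [0.0, -0.1, 0.2]
opening: 0.646
```

{"name": "servo_tool", "arguments": {"deltas": [{"delta_pos": [-1,0,0],"rot": [0,0,0],"hand": 90},{"delta_pos": [-1,0,0],"rot": [0,0,0],"hand": 90},{"delta_pos": [-1,0,0],"rot": [0,0,0],"hand": 90},{"delta_pos": [0,0,0],"rot": [0,0,0],"hand": 90},{"delta_pos": [0,0,0],"rot": [0,0,0],"hand": 90}]}}

```text
time: 52.47
tool_pos: [0.4092, -0.0155, 0.271]
tcp_rot: [0.703, 0.712, -0.004, 0.003]
contact_force: [-0.4, 0.6, -0.6]
opening: 0.642
```

```bash
python3 - <<'E'
from h import *
b=get_image("top");c=get_image("side")
o=np.hstack([cv2.resize(b[120:300,100:400],(500,300)),cv2.resize(c[140:400,80:380],(300,260))[:260].copy() if 0 else cv2.resize(c[100:400,80:360],(280,300))])
cv2.imwrite("pics/end.png",o)
a=cv2.imread("pics/top.png"); d=cv2.absdiff(a[135:175,235:275],b[135:175,235:275]); print("mug diff",d.mean(),d.max())
print("jar");knives(b,"top",camera_params("top")); P=camera_params("top"); print("post pred",w2px(W(0,-154,88),"top",P))
k=(b[190:220,200:245].max(2)<60); print("post px",np.argwhere(k).mean(0)[::-1]+[200,190])
k=(a[190:220,200:245].max(2)<60); print("post px start",np.argwhere(k).mean(0)[::-1]+[200,190])
E
```

```text
mug diff 8.514791666666667 32
jar
red [326 187  16  15 178] c [ 541.  -239.6] size [42.4 42.9] ang 133.3
post pred [226.83953666 204.97862304]
post px [216.24311927 204.1559633 ]
post px start [228.5        205.73333333]
```

View pics/end.png

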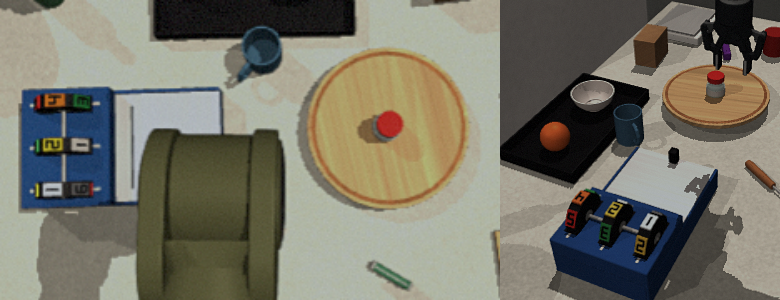

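```bash
python3 -c "
from bench import ctrl
print(ctrl.job_done())"
```

```text
the job is handed in; nothing more can be done
None
```

I carried out every step in the order asked and handed the job in at about 52 s of robot time. No verdict was reported.

**What I did:** I set the wheels to 3-2-4 and slid the cover to its open stop. I then laid the red, green and orange knives flat side by side on the compartment floor; there was no yellow one on the platter. Last I slid the cover shut and rolled the near wheel to 1. The small green and the purple look-alikes were left alone.

**Last checks:**
- **Wheels:** the close-up reads 1-2-4, each within about 0.06 rad of straight up by my estimate.
- **Knives:** all three lay flat in the compartment before I shut the cover.
- **Cover:** it travelled 146 mm back and met its stop with about 10 N. The side picture shows the post at the closed edge.
- **Jar:** it is upright at the platter's middle, within about 2 mm of its starting place.
- **Mug:** it looks unmoved in the picture. The image difference there averaged 8.5 levels with a peak of 32, which I took for noise and shadow.

**One check that failed:** measuring the closed post from above gave (216, 204) instead of the expected (227, 205). The arm covered that part of the picture, so I relied on the travel, the stop force and the side view.

During the runs, two moves did not go as sent: one call was refused for a shift over the limit, and one carry stopped short, probably at the last joint's range limit. I corrected both before the knife was lowered.

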